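# Load a power pack in the tester drawer and lock its front panel with the cam stud

## Task

Load the grey power pack into the bench tester for a test: pull the tester's drawer right out by its bar handle, lay the pack flat in the tray, and push the drawer fully home. Then lock its front panel: push the red quarter-turn lever down and, holding it down, turn it clockwise a full ninety degrees so that it stays down when you let go. Leave the phone battery, the round tin and the brush where they lie.

Things in the scene. Friction and masses are not known exactly. Their poses are not given: they have to be found in the camera images.
- power_pack_center (a point): centre (half-way up) of the loose grey moulded power pack, 109 mm long (its x axis) x 66 mm wide (its y axis) x 36 mm high (z up), 0.15 to 0.29 kg; lies flat on the table left of the tester; grasp it across its 66 mm width
- power_pack: the same power pack; origin at the centre of its underside
- tester: fixed grey bench case, 190 mm deep (x), 230 mm wide (y), 80 mm high; origin under its centre, x axis to the back, y to the left, z up; its front (-x) is towards the robot. Place and yaw differ each time. Its drawer's full-width white front panel covers the front (10 mm thick, top 90 mm above the table, outer face 105 mm in front of the origin when shut)
- tray_floor (a point): centre of the inner floor of the drawer's tray, 14 mm above the table; moves with the drawer; axes as the tester's. Inside 140 x 140 mm; side and rear walls 14 mm high, in front the white panel (outer face 80 mm from this point, top 76 mm above it). Shut, the tray is under the case's top; fully out it is all open from above, the case's front then 80 mm behind this point
- pull_bar (a point): middle of the drawer's steel bar handle: round bar 10 mm thick, 120 mm long along y, a post at each end; 62 mm above the table, 42 mm in front of the panel. The gap between bar and panel, 37 mm, is open above and below; its middle is 23 mm behind this point (+x): closed fingers put down there can pull the bar or push the panel. Axes as the tester's
- pack_drawer (a joint): drawer slide, m: 0 shut, 0.15 fully out (towards the robot); about 2 N of friction, stays where it is left; starts nearly shut at 0 to 0.015
- cam_axis (a point): top of the red hub on the upright turning axis of the quarter-turn cam stud, on a flange at the right end of the drawer's front panel; 126 mm above the table while up; hub 42 mm across. Axes as the tester's; moves with the drawer and with the push, not with the turn
- paddle (a point): middle of the finger pad on top of the red lever, 46 mm from the cam axis, 120 mm above the table while up; turns with the lever: -y points outward along it, -x in the clockwise (locking) direction. Lever 40 mm wide, reaches 66 mm from the axis; a fin (8 mm thick, 44 long, 20 higher than the pad) stands along its leading edge, near face 18 mm from this point in -x: tips pressing the pad push it round
- cam_push (a joint): how far the cam stud is pushed down, m: 0 up (sprung), 0.020 hard stop; spring 4 N at first, 10 N at the stop. It can turn only while pushed at least 0.015 with the drawer fully shut (a cross tab then clears the keyhole in the case). Turned and let go, it stays at about 0.0145, as the tab catches under the case
- cam_lever (a joint): turn of the lever, rad: 0 unlocked (pointing right along the front panel), growing clockwise seen from above, 1.57 locked (pointing forward to the robot), stop at 1.60; slight friction, no spring
- cell_1_center (a point): centre of the flat black phone battery with a white label, 92x60x5 mm, lying on the table at the front right; leave it alone
- pin_tin_center (a point): centre of the round silver-grey tin with a blue and white top, 68 mm across and 25 mm high, left of the tester; leave it alone
- esd_brush_center (a point): centre of the black brush, 155x40x10 mm, lying at the front left; leave it alone
Mind the look-alikes: they are no part of the job. Of the things that look like the power_pack, the larger one is meant.

How it is judged:
By the outcome, as a careful person would: the job done as asked, in the order asked, and still so for the second after the job is handed in, with the robot touching nothing.
It also fails if it takes over 72 s, if anything falls off the work surface, if the arm or the gripper's body presses on something with over 40 N, if the wrist force passes 120 N, or if a joint passes its speed limit or range.

## Robot

A 7-joint arm with a two-finger parallel gripper is mounted at the origin on a cart in front of the work surface, level with it; the furniture and walls round the work are solid. World frame = base frame: x ahead of the robot, y to its left, z up, the work surface at z = 0. Lengths are in m, angles in rad, forces in N, time in s.
With the tool pointing down it reaches from about 0.4 to 0.85 m from the base axis. Payload 10.4 kg.
Tool frame: the origin (TCP) lies between the finger pads; the fingertips stand 11 mm ahead of it and the grasp point (between the pads) lies 8 mm behind it; z points along the fingers, x is the direction in which the jaws open and shut, and the axes are right-handed (so a half turn about z gives the same grasp; the last joint's range is limited). The gripper opens to 87 mm and grips with 3 to 60 N. Pads are 19 mm wide; open, the fingers measure 117 mm over their backs; the gripper's body (75 mm by 190 mm) begins 51 mm behind the grasp point.
Start: joints at [1.198, 0.332, -0.065, 1.46, 0.022, 1.35, -0.088], TCP at [0.214, -0.587, 0.234] pointing down, gripper open.
Joint ranges: [-2.6, 2.6], [-0.5, 2.12], [-1.47, 1.34], [0.16, 2.42], [-1.27, 4.41], [0.06, 2.06], [-2.6, 2.6]. Speed limits (rad/s): [2.22, 2.22, 2.79, 2.79, 3.14, 3.14, 3.14].

## Interface

Orientations are given as a unit quaternion [w, x, y, z].
In Python, from workcell import sense, camera, close_job gives the robot as it stands. The module is installed in compiled form; this text tells all that it offers.
- The arm moves only by the tool arm_command, never from a script. Its argument "commands" is a list of rows, each an object with "slide": the shift along the tool's x, y, z scaled (see below), a list of three; "turn": the turn about the tool's z scaled (see below). A call has 1 to 10 rows; each row shifts and turns the commanded pose from where the row before left it, along the tool's axes as they then stand; what a row does not reach is not made up. The controller multiplies each number of a shift by 500 mm and each number of a turn by pi rad. A row lasts 1/12 s, in which the tool goes at most 41.7 mm and 7.16 degrees, less where a joint would pass 70% of its speed; a pose out of reach is approached as far as the arm can. A call with a number of a shift or a turn outside -1 to 1 is refused whole. A call with a gripper value outside its range is refused whole. "fingers" is the finger opening in mm, from 0 to 87, set as the call begins (left out, the last holds). The fingers move at their own pace and stop on an object; "force" is the grip in N (left out, the last holds). Time passes only in rows, so rows that do not move let the fingers close. It gives the time, the measured TCP pose, the force and the opening at its end, in the units of the state.
- sense(): the state, without advancing time (a new reading comes with each control period).
- camera(name): name is "scene" or "top" or "wrist"; returns a dict with "pixels" (480x640x3 uint8, blue, green, red), "z_map" (480x640 float32, m along the optical axis (not along the pixel's ray), 0 where there is no reading), "intrinsics" (3x3 intrinsics, pixels), "extrinsics" (4x4, takes a point from world to camera coordinates). Camera axes: x right, y down, z forward; pixel columns grow to the right and rows downward; lengths in m; the calibration is good to about 2 mm. A picture is of the moment at which its call begins.
- close_job(): hands the job in, once; it reports no verdict.
The state is a dict: "t": time; "joint_positions": joint angles; "qvel": joint speeds; "joint_efforts": joint torques, N m; "tcp_pos": TCP position; "ee_rot": TCP orientation; "force": force on the tool from outside, world axes, zero at the start; "ft_torque": the same for the moment, N m; "width": finger opening in m.
Only numpy, scipy, OpenCV 4.12 (cv2) and the standard library are available. Lean on these libraries where they do the work, as an engineer would, in place of code of your own. Each camera call takes 0.05 s, during which the arm holds its last target. There are 200 camera calls.

## Working session

There is one attempt and no reset: what is moved stays moved. The work goes in short steps, Python scripts to look and compute and a tool call to move; the robot and the scene stay as the last step left them, time stands still between calls to the robot, and variables do not carry over. Pictures are saved under pics/ and viewed, about 8 in all and at most 12, crops included, and the job is handed in when it is done.

Besides the shell and the picture viewer there is one more tool, called after "Request:" by a JSON object that holds its "api" and its "payload", one argument or row to a line. arm_command: Moves the arm, as the interface text tells. Its arguments: {"type":"object","properties":{"commands":{"type":"array","items":{"type":"object","properties":{"slide":{"type":"array","items":{"type":"number","minimum":-1,"maximum":1}},"turn":{"type":"number","minimum":-1,"maximum":1}}}},"fingers":{"type":"number"},"force":{"type":"number"}},"required":["commands"]}

```bash
mkdir -p pics; cat > h.py <<'E'
import numpy as np, cv2
from workcell import sense, camera, close_job
def shot(n,f=None):
    c=camera(n)
    if f: cv2.imwrite('pics/'+f,c['pixels'])
    return c
def cloud(c):
    K=c['intrinsics'];T=np.linalg.inv(c['extrinsics']);z=c['z_map']
    v,u=np.mgrid[:480,:640]
    p=np.stack([(u-K[0,2])/K[0,0]*z,(v-K[1,2])/K[1,1]*z,z],-1)
    w=p@T[:3,:3].T+T[:3,3]; w[z==0]=np.nan
    return w
E
python3 - <<'E'
from h import *
s=sense();print(s)
for n in('top','scene'):
    c=shot(n,n+'1.png');np.savez(n+'1.npz',w=cloud(c),p=c['pixels']);print(n,np.linalg.inv(c['extrinsics'])[:3,3])
E
```

```text
{'t': 0.0, 'joint_positions': array([ 1.19840652,  0.33286768, -0.0646907 ,  1.46095807,  0.02166104,
        1.34990014, -0.08853201]), 'qvel': array([-0.00145656, -0.0009066 , -0.00151875,  0.00221456,  0.00066681,
        0.00135147, -0.00073629]), 'joint_efforts': array([ 2.17898509e-03, -6.23256469e+01,  2.60971847e-02, -3.89903784e+01,
       -6.13415474e-02,  3.97325575e-02,  1.51015265e-04]), 'tcp_pos': array([ 0.21402841, -0.58680846,  0.23274855]), 'ee_rot': array([-3.56872180e-04,  8.19357667e-01, -5.73282214e-01, -6.23421169e-04]), 'force': array([-0.57606334, -0.19280289, -0.40453053]), 'ft_torque': array([0.00495076, 0.05152449, 0.04109888]), 'width': 0.08695709140999594}
top [-0.05656863  0.34237951  1.61519673]
scene [0.02156577 0.99083133 0.97480759]
```

View pics/top1.png

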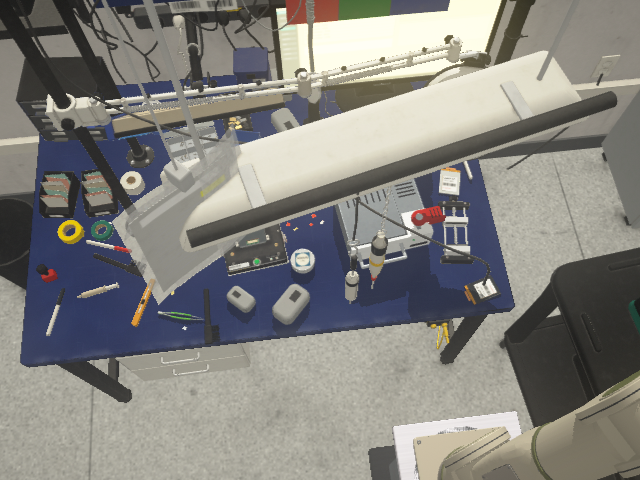

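View pics/scene1.png

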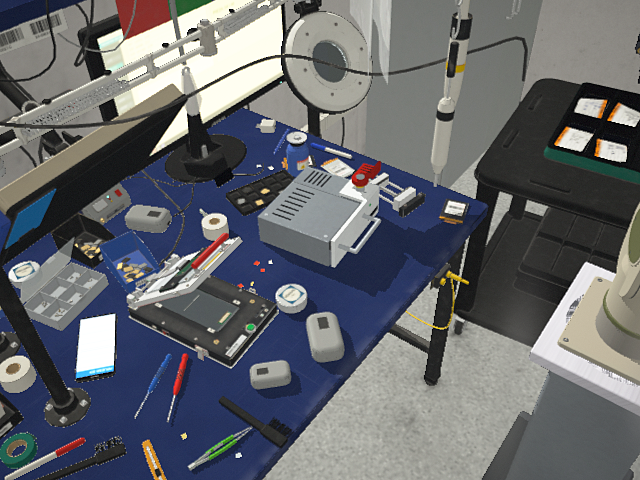

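Top: tester at about (385,215), red lever (428,216), bar (385,258), larger pack (291,303), smaller look-alike (240,298), tin (303,261); two hanging drivers at (355,280) and (378,255). Scene: tester (320,215), larger pack (325,335).

```bash
python3 - <<'E'
from h import *
np.set_printoptions(precision=3,suppress=True)
S=np.load('scene1.npz');T=np.load('top1.npz')
def show(n,D,l):
    for u,v in l: print(n,(u,v),D['w'][v,u],D['p'][v,u])
show('scene',S,[(325,335),(322,320),(270,375),(292,297),(320,215),(300,240),(360,240),(365,178),(375,168),(450,205),(450,160),(440,130),(455,60),(340,250),(372,235),(385,218),(405,205),(455,210)])
show('top',T,[(291,303),(240,298),(303,261),(385,215),(385,259),(352,285),(379,245),(376,265),(417,216),(437,215),(400,195),(482,290),(300,160),(330,200)])
for n,D,box in(('scene',S,(295,300,350,370)),('top',T,(268,280,314,330))):
    u0,v0,u1,v1=box;w=D['w'][v0:v1,u0:u1].reshape(-1,3);m=(w[:,2]>.015)&(w[:,2]<.06);q=w[m]
    r=cv2.minAreaRect((q[:,:2]*1000).astype(np.float32));print(n,'pack',r,q[:,2].max(),len(q))
# case top and red
for n,D in(('scene',S),('top',T)):
    w=D['w'];p=D['p'].astype(int)
    red=(p[...,2]>130)&(p[...,1]<70)&(p[...,0]<80)&(w[...,2]>.09)&(w[...,2]<.16)&(w[...,0]>.3)
    q=w[red];print(n,'red',len(q),q.min(0),q.max(0),q.mean(0))
    for lo,hi in((.074,.084),(.085,.095)):
        m=(w[...,2]>lo)&(w[...,2]<hi)&(w[...,0]>.3)&(w[...,0]<1)&(abs(w[...,1]+.02)<.3)
        m=cv2.morphologyEx(m.astype(np.uint8),cv2.MORPH_OPEN,np.ones((2,2)))
        k,L,st,ce=cv2.connectedComponentsWithStats(m)
        for i in np.argsort(-st[1:,4])[:2]+1:
            q=w[L==i];print(n,lo,st[i],cv2.minAreaRect((q[:,:2]*1000).astype(np.float32)))
E
```

```text
scene (325, 335) [0.487 0.392 0.033] [161 169 168]
scene (322, 320) [0.515 0.364 0.033] [73 78 76]
scene (270, 375) [0.518 0.524 0.023] [163 171 170]
scene (292, 297) [0.61  0.345 0.025] [214 230 233]
scene (320, 215) [0.687 0.142 0.077] [157 155 148]
scene (300, 240) [0.688 0.217 0.053] [109 105 101]
scene (360, 240) [ 0.61   0.086 -0.001] [76 52 47]
scene (365, 178) [0.647 0.016 0.126] [ 17  25 127]
scene (375, 168) [ 0.641 -0.016  0.139] [ 20  27 124]
scene (450, 205) [ 0.497 -0.157  0.001] [183 192 193]
scene (450, 160) [ 0.896 -1.042 -0.516] [120 122 120]
scene (440, 130) [0.359 0.261 0.485] [148 160 162]
scene (455, 60) [0.353 0.254 0.596] [21 22 17]
scene (340, 250) [0.603 0.179 0.04 ] [173 175 174]
scene (372, 235) [ 0.596  0.055 -0.   ] [64 34 26]
scene (385, 218) [ 0.606 -0.02  -0.002] [99 53 41]
scene (405, 205) [ 0.571 -0.052  0.035] [107 117 124]
scene (455, 210) [ 0.476 -0.145  0.003] [225 232 232]
top (291, 303) [0.488 0.384 0.035] [161 171 174]
top (240, 298) [0.523 0.519 0.022] [159 170 172]
top (303, 261) [0.611 0.34  0.022] [198 222 227]
top (385, 215) [0.372 0.205
[... 1232 characters left out ...]
.1029663085938, -39.69348907470703), (37.55760955810547, 22.5069522857666), 42.50128936767578)
top red 285 [ 0.639 -0.046  0.108] [0.689 0.04  0.146] [ 0.664 -0.007  0.122]
top 0.074 [389 180  36  44 754] ((652.8016357421875, 72.59394073486328), (5.7448649406433105, 404.7432556152344), -118.23299407958984)
top 0.074 [357 205  26  41 514] ((540.6414794921875, 177.50062561035156), (63.72483825683594, 385.45404052734375), 77.26118469238281)
top 0.085 [403 213  29  23 190] ((561.3818359375, 71.72381591796875), (80.4853286743164, 266.59234619140625), 61.49189376831055)
top 0.085 [393 232  24  10  70] ((622.0929565429688, 61.39893341064453), (16.902862548828125, 65.5556640625), 6.9091410636901855)
```

```bash
python3 - <<'E'
from h import *
np.set_printoptions(precision=3,suppress=True)
from scipy.spatial import cKDTree
S=np.load('scene1.npz');T=np.load('top1.npz')
for n,D in(('scene',S),('top',T)):
    w=D['w'].reshape(-1,3);p=D['p'].reshape(-1,3).astype(int);
    g=np.isfinite(w).all(1);w=w[g];p=p[g]
    def sel(x0,x1,y0,y1,z0,z1):
        m=(w[:,0]>x0)&(w[:,0]<x1)&(w[:,1]>y0)&(w[:,1]<y1)&(w[:,2]>z0)&(w[:,2]<z1);return w[m],p[m]
    q,_=sel(.55,.9,-.08,.28,.074,.083)
    cnt=np.array([len(a) for a in cKDTree(q).query_ball_point(q,.015)]);q=q[cnt>(15)]
    print(n,'case',len(q),cv2.minAreaRect((q[:,:2]*1000).astype(np.float32)))
    q,pp=sel(.55,.72,-.02,.25,.086,.094); q=q[pp.min(1)>120]
    if len(q): 
        l=cv2.fitLine(q[:,:2].astype(np.float32),cv2.DIST_HUBER,0,.002,.001).ravel()
        print(n,'panel',len(q),l,'yaw',np.degrees(np.arctan2(-l[0]*np.sign(l[1]),abs(l[1]))),q[:,1].min(),q[:,1].max())
    q,pp=sel(.5,.62,-.02,.2,.050,.072);print(n,'bar',len(q),q.min(0) if len(q) else 0,q.max(0) if len(q) else 0)
    if len(q): print(cv2.fitLine(q[:,:2].astype(np.float32),cv2.DIST_HUBER,0,.002,.001).ravel())
    for z0,z1 in((.104,.118),(.118,.124),(.124,.130),(.134,.148)):
        q,pp=sel(.55,.75,-.12,.1,z0,z1)
        r=(pp[:,2]>pp[:,0]+60) if len(q) else []
        q=q[r]
        print(n,z0,len(q),q.min(0) if len(q) else 0,q.max(0) if len(q) else 0,q.mean(0) if len(q) else 0)
    for a,b in((.2,.3),(.3,.4),(.4,.46),(.46,.5),(.5,.55),(.55,.65),(.65,.8)):
        q,_=sel(.15,.8,-.1,.6,a,b);print(n,'hang',a,len(q),q.min(0) if len(q) else 0,q.max(0) if len(q) else 0)
cv2.imwrite('pics/crop1.png',np.hstack([cv2.resize(S['p'][130:280,240:430],(0,0),fx=2.1,fy=2.1,interpolation=2),cv2.resize(T['p'][170:320,270:460],(0,0),fx=2.1,fy=2.1,interpolation=2)]))
E
```

```text
scene case 4480 ((749.4742431640625, 73.92108917236328), (270.11328125, 310.8901672363281), 7.927231788635254)
scene panel 630 [ 0.265 -0.964  0.633  0.078] yaw 15.368549 -0.018093870139051615 0.20999432207263735
scene bar 521 [0.553 0.029 0.05 ] [0.62  0.2   0.072]
[ 0.263 -0.965  0.594  0.123]
scene 0.104 81 [ 0.639 -0.048  0.105] [0.69  0.04  0.118] [ 0.662 -0.001  0.115]
scene 0.118 147 [ 0.639 -0.044  0.118] [0.688 0.041 0.124] [ 0.661 -0.003  0.121]
scene 0.124 93 [ 0.638 -0.043  0.124] [0.678 0.04  0.13 ] [0.656 0.014 0.126]
scene 0.134 36 [ 0.639 -0.048  0.135] [ 0.649 -0.005  0.144] [ 0.644 -0.024  0.139]
scene hang 0.2 1232 [ 0.675 -0.1    0.2  ] [0.8   0.525 0.292]
scene hang 0.3 40 [0.356 0.25  0.374] [0.361 0.258 0.4  ]
scene hang 0.4 407 [ 0.336 -0.009  0.4  ] [0.37  0.266 0.46 ]
scene hang 0.46 445 [ 0.335 -0.012  0.46 ] [0.37  0.267 0.5  ]
scene hang 0.5 3685 [ 0.339 -0.014  0.5  ] [0.8  0.6  0.55]
scene hang 0.55 2015 [0.352 0.191 0.55 ] [0.8  0.6  0.65]
scene hang 0.65 1881 [0.276 0.2   0.65 ] [0.429 0.564 0.788]
top case 2323 ((697.5548706054688, 105.5169906616211)
[... 223 characters left out ...]
.969  0.594  0.11 ]
top 0.104 103 [ 0.64  -0.045  0.108] [0.689 0.039 0.118] [ 0.668 -0.016  0.115]
top 0.118 149 [ 0.637 -0.043  0.118] [0.689 0.039 0.124] [ 0.662 -0.001  0.121]
top 0.124 91 [ 0.638 -0.045  0.124] [0.684 0.04  0.13 ] [0.657 0.007 0.127]
top 0.134 37 [ 0.639 -0.045  0.134] [0.651 0.036 0.146] [ 0.644 -0.022  0.138]
top hang 0.2 0 0 0
top hang 0.3 6 [0.356 0.252 0.374] [0.358 0.255 0.388]
top hang 0.4 95 [0.345 0.205 0.404] [0.374 0.265 0.46 ]
top hang 0.46 153 [ 0.333 -0.01   0.46 ] [0.376 0.265 0.5  ]
top hang 0.5 1532 [ 0.34  -0.009  0.5  ] [0.8  0.6  0.55]
top hang 0.55 801 [0.351 0.193 0.55 ] [0.8   0.599 0.65 ]
top hang 0.65 2293 [0.275 0.198 0.652] [0.381 0.566 0.8  ]
```

View pics/crop1.png

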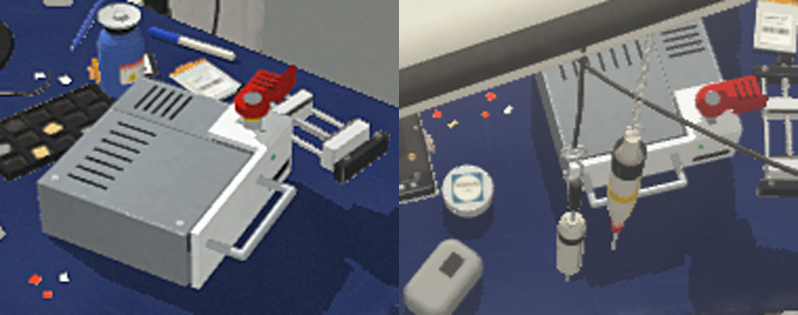

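```bash
python3 - <<'E'
from h import *
np.set_printoptions(precision=3,suppress=True)
for n in('top','scene'):
    w=np.load(n+'1.npz')['w'].reshape(-1,3);w=w[np.isfinite(w).all(1)]
    d=np.array([.214,-.587]);d/=np.linalg.norm(d);r=w[:,:2]@d;t=w[:,:2]@np.array([-d[1],d[0]])
    for a in np.arange(-.2,.7,.1):
        m=(abs(t)<.12)&(r>a)&(r<a+.1)&(w[:,2]>.03);
        if m.sum()>5:print(n,a.round(2),m.sum(),'z',np.percentile(w[m,2],[1,50,99]),'t',t[m].min(),t[m].max())
    m=(w[:,0]>.2)&(w[:,0]<.5)&(w[:,1]>-.1)&(w[:,1]<.3)&(w[:,2]>.3)&(w[:,2]<.8);q=w[m]
    for y in np.arange(-.1,.3,.03):
        k=(q[:,1]>y)&(q[:,1]<y+.03)
        if k.any():print(n,'hang y',y.round(2),k.sum(),q[k].min(0),q[k].max(0))
E
```

```text
top -0.1 2436 z [0.054 0.326 0.433] t -0.02735906692628339 0.07502762001673047
top 0.0 8510 z [0.305 0.582 0.718] t -0.07918967214425694 0.07437568326359996
top 0.1 1026 z [0.585 0.718 0.74 ] t -0.05632462959575146 0.042492338108017086
top hang y -0.04 3 [ 0.336 -0.01   0.465] [ 0.341 -0.01   0.496]
top hang y -0.01 101 [ 0.333 -0.009  0.462] [0.365 0.019 0.544]
top hang y 0.02 59 [0.36  0.02  0.533] [0.384 0.049 0.542]
top hang y 0.05 56 [0.379 0.05  0.527] [0.406 0.08  0.54 ]
top hang y 0.08 57 [0.4   0.08  0.519] [0.432 0.109 0.534]
top hang y 0.11 56 [0.428 0.11  0.511] [0.457 0.14  0.525]
top hang y 0.14 55 [0.454 0.14  0.506] [0.481 0.168 0.519]
top hang y 0.17 115 [0.361 0.17  0.504] [0.498 0.2   0.682]
top hang y 0.2 679 [0.358 0.2   0.404] [0.387 0.221 0.8  ]
top hang y 0.23 516 [0.345 0.24  0.374] [0.368 0.26  0.797]
top hang y 0.26 115 [0.348 0.26  0.42 ] [0.364 0.266 0.691]
scene -0.1 2892 z [0.031 0.112 0.255] t 0.0016271677931597984 0.07589576406252689
scene 0.0 655 z [0.037 0.209 0.277] t 0.06467642334169141 0.07545144159760679
scene 0.6 58 z [0.221 0.303 0.323] t 0.0072484689508370585 0.03932857995523199
scene hang y -0.04 16 [ 0.335 -0.014  0.463] [ 0.344 -0.01   0.513]
scene hang y -0.01 161 [ 0.335 -0.01   0.458] [0.365 0.02  0.542]
scene hang y 0.02 63 [0.361 0.02  0.532] [0.385 0.05  0.542]
scene hang y 0.05 73 [0.379 0.05  0.527] [0.408 0.08  0.539]
scene hang y 0.08 18 [0.403 0.08  0.525] [0.411 0.087 0.532]
scene hang y 0.11 70 [0.431 0.111 0.51 ] [0.457 0.14  0.524]
scene hang y 0.14 73 [0.454 0.14  0.508] [0.482 0.17  0.517]
scene hang y 0.17 79 [0.362 0.17  0.505] [0.498 0.2   0.638]
scene hang y 0.2 1221 [0.358 0.2   0.499] [0.388 0.221 0.662]
scene hang y 0.23 1063 [0.345 0.244 0.374] [0.371 0.26  0.675]
scene hang y 0.26 665 [0.347 0.26  0.414] [0.368 0.267 0.681]
```

```bash
python3 - <<'E'
from h import *
np.set_printoptions(precision=4,suppress=True)
rng=np.random.default_rng(0)
def lines(q,k,tol=.0015):
    for _ in range(k):
        best=None
        for _ in range(800):
            a,b=q[rng.choice(len(q),2,False)];d=b-a;L=np.linalg.norm(d)
            if L<.03: continue
            m=abs((q-a)@np.array([-d[1],d[0]])/L)<tol
            if best is None or m.sum()>best.sum():best=m
        s=q[best];l=cv2.fitLine(s.astype(np.float32),cv2.DIST_HUBER,0,.001,.001).ravel()
        t=(s-l[2:])@l[:2];print('  n',best.sum(),'dir deg',np.degrees(np.arctan2(l[1],l[0])).round(2),'ends',l[2:]+l[:2]*np.percentile(t,1),l[2:]+l[:2]*np.percentile(t,99))
        q=q[~best]
for n in('scene','top'):
    w=np.load(n+'1.npz')['w'].reshape(-1,3);w=w[np.isfinite(w).all(1)]
    for z0,z1,k in((.01,.072,3),(.085,.093,2)):
        m=(w[:,0]>.53)&(w[:,0]<.85)&(w[:,1]>0)&(w[:,1]<.28)&(w[:,2]>z0)&(w[:,2]<z1)
        print(n,z0);lines(w[m][:,:2],k)
    m=(w[:,0]>.6)&(w[:,0]<.7)&(w[:,1]>-.1)&(w[:,1]<.06)&(w[:,2]>.129)&(w[:,2]<.15);print(n,'fin');lines(w[m][:,:2],1)
E
```

```text
scene 0.01
  n 842 dir deg 7.2 ends [0.5997 0.2072] [0.7993 0.2324]
  n 603 dir deg -82.69 ends [0.5987 0.2048] [0.6246 0.003 ]
  n 299 dir deg 7.32 ends [0.6031 0.2098] [0.7984 0.2349]
scene 0.085
  n 97 dir deg -82.64 ends [0.5988 0.2086] [0.6252 0.0042]
  n 84 dir deg -82.86 ends [0.6044 0.2097] [0.6299 0.0062]
scene fin
  n 29 dir deg -87.07 ends [ 0.6414 -0.0053] [ 0.6433 -0.042 ]
top 0.01
  n 264 dir deg -82.5 ends [0.5988 0.1998] [0.6249 0.0022]
  n 142 dir deg 7.46 ends [0.6026 0.2094] [0.7708 0.2314]
  n 62 dir deg -82.57 ends [0.5954 0.2105] [0.6224 0.0039]
top 0.085
  n 53 dir deg -80.66 ends [0.5981 0.2085] [0.6321 0.0016]
  n 41 dir deg -80.8 ends [0.6025 0.2012] [0.6344 0.004 ]
top fin
  n 28 dir deg -80.09 ends [ 0.6387 -0.0085] [ 0.6454 -0.0469]
```

```bash
cat >> h.py <<'E'
np.set_printoptions(precision=4,suppress=True)
YAW=np.radians(7.35)
X=np.array([np.cos(YAW),np.sin(YAW)]);Y=np.array([-X[1],X[0]])
def theta(s=None):
    w,x,y,z=(s or sense())['ee_rot'];return np.arctan2(2*(x*y+w*z),1-2*(y*y+z*z))
def to(x,y,z,th=None):
    "total slide (units of 500mm) in present tool axes to reach world point; turn (units of pi)"
    s=sense();a=theta(s);d=np.array([x,y,z])-s['tcp_pos']
    sl=np.array([np.cos(a)*d[0]+np.sin(a)*d[1],np.sin(a)*d[0]-np.cos(a)*d[1],-d[2]])/.5
    print('tcp',s['tcp_pos'],'th',np.degrees(a).round(2),'F',s['force'],'t',round(s['t'],2),'slide',sl,'rows>=',(np.linalg.norm(sl)*500/41).round(1))
    if th is not None: print(' turn',((a-np.radians(th)+np.pi/2)%np.pi-np.pi/2)/np.pi, 'full',(np.degrees(a)-th)/180)
E
echo
```

Request:
{"api": "arm_command", "payload": {
  "commands": [
    {"turn": 0.0351},
    {"turn": 0.0351},
    {}
  ],
  "fingers": 0,
  "force": 20
}}

```text
invalid input at $.commands[0]: expected keys slide, turn
```

```bash
python3 -c "
from h import *
to(.589,.131,.24,-82.65)"
```

```text
tcp [ 0.214  -0.5869  0.2329] th -69.96 F [ 0.2367 -0.4514  0.2126] t 0.1 slide [-1.0918 -1.1965 -0.0143] rows>= 19.8
 turn 0.07051330244264034 full 0.0705133024426403
```

Request:
{"api": "arm_command", "payload": {
  "commands": [
    {"slide": [0,0,0],"turn": 0.0352},
    {"slide": [0,0,0],"turn": 0.0353},
    {"slide": [-0.0664,-0.0464,0],"turn": 0},
    {"slide": [-0.0664,-0.0464,0],"turn": 0},
    {"slide": [-0.0664,-0.0464,0],"turn": 0},
    {"slide": [-0.0664,-0.0464,0],"turn": 0},
    {"slide": [-0.0664,-0.0464,0],"turn": 0},
    {"slide": [-0.0664,-0.0464,0],"turn": 0},
    {"slide": [-0.0664,-0.0464,0],"turn": 0},
    {"slide": [-0.0664,-0.0464,0],"turn": 0}
  ],
  "fingers": 0,
  "force": 20
}}

```text
t: 0.93
tcp_pos: [0.3646, -0.2981, 0.2334]
ee_rot: [0.0, 0.751, -0.66, -0.0]
force: [1.7, -0.7, -0.6]
width: 0.0282
```

```bash
python3 -c "
from h import *
to(.589,.131,.24,-82.65);s=sense();print(s['joint_positions'],s['joint_efforts'])
w=cloud(shot('scene'));o=np.load('scene1.npz')['w']
m=np.isfinite(w).all(-1)&(np.linalg.norm(w-o,axis=-1)>.05);q=w[m];d=s['tcp_pos'][:2]/np.linalg.norm(s['tcp_pos'][:2]);r=q[:,:2]@d
for a in np.arange(-.1,.7,.1):
  k=(r>a)&(r<a+.1)
  if k.any():print(a.round(1),k.sum(),np.percentile(q[k,2],[1,99]))
"
```

```text
tcp [ 0.3646 -0.2981  0.2334] th -82.66 F [ 1.6627 -0.6511 -0.6154] t 0.93 slide [-0.7937 -0.5548 -0.0132] rows>= 11.8
 turn -4.5777547865795576e-05 full -4.5777547865810674e-05
[ 0.867   0.0069 -0.2785  1.8379  0.0023  1.2972 -0.8548] [  4.7345 -37.9088   2.5876 -38.221    0.1503   0.2891   2.092 ]
0.0 494 [0.1417 0.2999]
0.3 309 [0.2925 0.3363]
0.4 4341 [0.231  0.5177]
0.5 103 [0.2966 0.4841]
0.6 1 [0.4926 0.4926]
```

Request:
{"api": "arm_command", "payload": {
  "commands": [
    {"slide": [-0.0664,-0.0464,0],"turn": 0},
    {"slide": [-0.0664,-0.0464,0],"turn": 0},
    {"slide": [-0.0664,-0.0464,0],"turn": 0},
    {"slide": [-0.0664,-0.0464,0],"turn": 0},
    {"slide": [-0.0664,-0.0464,0],"turn": 0},
    {"slide": [-0.0664,-0.0464,0],"turn": 0}
  ]
}}

```text
t: 1.48
tcp_pos: [0.4772, -0.083, 0.2335]
ee_rot: [0.0, 0.751, -0.66, 0.0]
force: [1.3, -1.0, -1.0]
width: 0.0003
```

```bash
python3 -c "
from h import *
to(.589,.131,.24,-82.65);s=sense();print(s['joint_positions'],s['joint_efforts'])
shot('scene','scene2.png')
"
```

```text
tcp [ 0.4772 -0.083   0.2335] th -82.67 F [ 1.3159 -1.0447 -1.0314] t 1.48 slide [-0.396  -0.2763 -0.0129] rows>= 5.9
 turn -9.011754898465237e-05 full -9.011754898469664e-05
[ 0.6023  0.0535 -0.5369  1.7957  0.0287  1.2998 -1.3844] [  4.042  -43.1879   0.1881 -36.2856  -0.7248   0.1741   2.3821]
```

View pics/scene2.png

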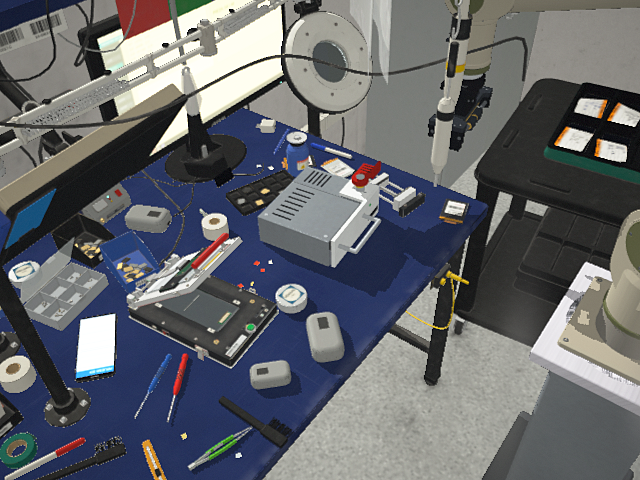

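Gripper and wrist at (470,100), elbow to the right of the hanging cable; nothing disturbed. Continue.

Request:
{"api": "arm_command", "payload": {
  "commands": [
    {"slide": [-0.066,-0.046,0],"turn": 0},
    {"slide": [-0.066,-0.046,0],"turn": 0},
    {"slide": [-0.066,-0.046,0],"turn": 0},
    {"slide": [-0.066,-0.046,0],"turn": 0},
    {"slide": [-0.066,-0.046,0],"turn": 0},
    {"slide": [-0.066,-0.046,0],"turn": 0},
    {"slide": [0,0,0],"turn": 0}
  ]
}}

```text
t: 2.12
tcp_pos: [0.5888, 0.1376, 0.2323]
ee_rot: [-0.001, 0.754, -0.657, -0.002]
force: [-1.2, 0.6, -0.8]
width: 0.0004
```

```bash
python3 -c "
from h import *
to(.589,.131,.058,-82.65);s=sense();print(s['joint_positions'],s['joint_efforts'])
c=shot('wrist','wrist1.png');w=cloud(c);np.savez('wrist1.npz',w=w,p=c['pixels'])
q=w[np.isfinite(w).all(-1)];P=np.stack([(q[:,:2]-[.7205,.1062])@X,(q[:,:2]-[.7205,.1062])@Y,q[:,2]],1)
for a,b in((.05,.07),(.085,.095)):
  k=(P[:,2]>a)&(P[:,2]<b)&(abs(P[:,1])<.045)&(P[:,0]<-.08);print(a,k.sum(),np.percentile(P[k,0],[1,10,50,90,99]) if k.any() else '')
"
```

```text
tcp [0.5888 0.1376 0.2323] th -82.16 F [-1.1961  0.6159 -0.7578] t 2.12 slide [0.0132 0.0013 0.3485] rows>= 4.3
 turn 0.002717869009821018 full 0.0027178690098209933
[ 0.2295  0.3645 -0.6792  1.4908  0.2256  1.3669 -1.8971] [  1.3294 -52.3445  -5.1408 -41.1996   1.5155   0.0289  -1.6878]
0.05 2128 [-0.1539 -0.1518 -0.1454 -0.0979 -0.0978]
0.085 1876 [-0.1077 -0.1066 -0.1025 -0.0986 -0.0978]
```

View pics/wrist1.png

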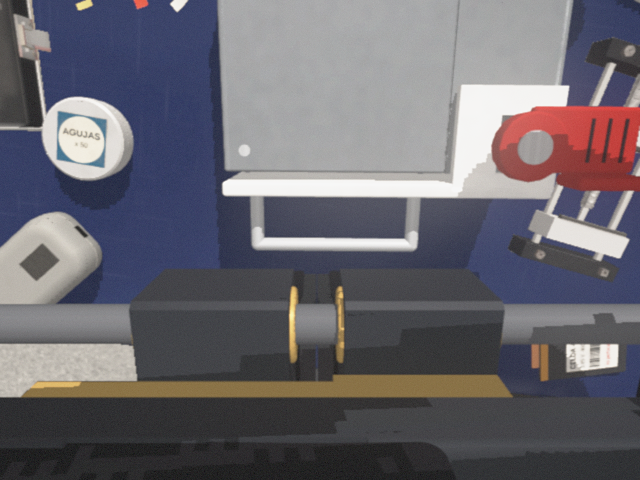

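```bash
python3 -c "
from h import *
to(.591,.128,.058,-82.65)
D=np.load('wrist1.npz');w=D['w'];p=D['p'].astype(int)
q=w-np.array([.7205,.1062,0]);P=np.stack([q[...,:2]@X,q[...,:2]@Y,w[...,2]],-1)
print('hub grey',P[147,536],'hub left edge',P[147,497],'lever',P[150,600],P[185,600],P[165,600])
red=(p[...,2]>p[...,0]+60)&np.isfinite(P).all(-1)
k=P[red];
for a,b in((.11,.123),(.123,.130),(.133,.145)):
  m=(k[:,2]>a)&(k[:,2]<b);print(a,m.sum(),k[m].min(0),k[m].max(0))
m=red.copy();m[:,:400]=0
cs=(P[...,2]>.123)&(P[...,2]<.13)&(P[...,1]<-.05)&(P[...,1]>-.1);print('hubcircle',cv2.minEnclosingCircle((P[cs][:,:2]*1000).astype(np.float32)))
"
```

```text
tcp [0.5883 0.1341 0.2323] th -82.27 F [-0.3724 -0.3181 -0.2509] t 2.17 slide [ 0.0128 -0.0038  0.3487] rows>= 4.3
 turn 0.0020932776175232324 full 0.002093277617523231
hub grey [-0.0708 -0.081   0.1268] hub left edge [-0.0712 -0.0602  0.1217] lever [-0.0725 -0.1232  0.1201] [-0.0913 -0.1148  0.1383] [-0.0816 -0.125   0.1196]
0.11 4943 [-0.0937 -0.147   0.1134] [-0.0469 -0.0608  0.123 ]
0.123 2847 [-0.0938 -0.1404  0.123 ] [-0.0504 -0.0602  0.13  ]
0.133 847 [-0.0944 -0.1389  0.1331] [-0.0867 -0.1022  0.1404]
hubcircle ((-70.97048950195312, -80.55091857910156), 20.892824172973633)
```

Request:
{"api": "arm_command", "payload": {
  "commands": [
    {"slide": [0.005,-0.003,0.06],"turn": 0.002},
    {"slide": [0,0,0.06],"turn": 0},
    {"slide": [0,0,0.06],"turn": 0},
    {"slide": [0,0,0.04],"turn": 0},
    {"slide": [0,0,0],"turn": 0}
  ]
}}

```text
t: 2.58
tcp_pos: [0.5876, 0.1247, 0.1188]
ee_rot: [0.003, 0.749, -0.663, -0.002]
force: [-0.2, -1.2, 0.3]
width: 0.0005
```

```bash
python3 -c "
from h import *
to(.591,.128,.058,-82.65)"
```

```text
tcp [0.5876 0.1247 0.1188] th -83.07 F [-0.1728 -1.1769  0.3274] t 2.58 slide [-0.0058 -0.0075  0.1216] rows>= 1.5
 turn -0.0023582249391633017 full -0.0023582249391633386
```

Request:
{"api": "arm_command", "payload": {
  "commands": [
    {"slide": [-0.003,-0.006,0.03],"turn": 0},
    {"slide": [0,0,0.03],"turn": 0},
    {"slide": [0,0,0.03],"turn": 0},
    {"slide": [0,0,0.03],"turn": 0},
    {"slide": [0,0,0],"turn": 0},
    {"slide": [0,0,0],"turn": 0}
  ]
}}

```text
t: 3.08
tcp_pos: [0.5934, 0.1288, 0.064]
ee_rot: [-0.0, 0.749, -0.663, 0.0]
force: [-0.3, 0.2, 0.4]
width: 0.0003
```

```bash
python3 -c "
from h import *
to(.591,.128,.058,-82.65);print((sense()['tcp_pos'][:2]-[.7205,.1062])@X)"
```

```text
tcp [0.5934 0.1288 0.064 ] th -83.03 F [-0.3103  0.1716  0.4241] t 3.08 slide [0.0009 0.0049 0.012 ] rows>= 0.2
 turn -0.0020919694964478775 full -0.002091969496447948
-0.12318856142808338
```

Request:
{"api": "arm_command", "payload": {
  "commands": [
    {"slide": [0,0.005,0.016],"turn": 0},
    {"slide": [0,0.02,0],"turn": 0},
    {"slide": [0,0.04,0],"turn": 0},
    {"slide": [0,0.04,0],"turn": 0},
    {"slide": [0,0.04,0],"turn": 0},
    {"slide": [0,0.04,0],"turn": 0},
    {"slide": [0,0.04,0],"turn": 0},
    {"slide": [0,0.04,0],"turn": 0},
    {"slide": [0,0.03,0],"turn": 0},
    {"slide": [0,0,0],"turn": 0}
  ]
}}

```text
t: 3.92
tcp_pos: [0.4452, 0.1105, 0.0562]
ee_rot: [0.0, 0.749, -0.662, 0.001]
force: [-0.7, -0.1, -0.1]
width: 0.001
```

```bash
python3 -c "
from h import *
to(.591,.128,.058,-82.65);s=sense();print((s['tcp_pos'][:2]-[.7205,.1062])@X,(s['tcp_pos'][:2]-[.7205,.1062])@Y,s['joint_positions'])"
```

```text
tcp [0.4452 0.1105 0.0562] th -82.98 F [-0.7187 -0.1468 -0.0947] t 3.92 slide [ 0.0009 -0.2937 -0.0036] rows>= 3.6
 turn -0.001839662196518608 full -0.0018396621965186296
-0.27250036556921003 0.03946849837850462 [ 0.3198  0.2322 -0.7135  2.0465  0.192   0.9268 -1.9447]
```

Request:
{"api": "arm_command", "payload": {
  "commands": [
    {"slide": [0,0.01,0],"turn": 0},
    {"slide": [0,0.01,0],"turn": 0},
    {"slide": [0,0.008,0],"turn": 0},
    {"slide": [0,0,0],"turn": 0}
  ]
}}

```text
t: 4.25
tcp_pos: [0.4398, 0.1102, 0.0576]
ee_rot: [-0.006, 0.749, -0.663, 0.004]
force: [27.3, 1.3, -19.5]
width: 0.0005
```

```bash
python3 -c "
from h import *
to(.591,.128,.058,-82.65);s=sense();print((s['tcp_pos'][:2]-[.7205,.1062])@X)"
```

```text
tcp [0.4398 0.1102 0.0576] th -83.05 F [ 27.3233   1.2737 -19.4672] t 4.25 slide [ 0.0012 -0.3046 -0.0008] rows>= 3.7
 turn -0.002249284173632341 full -0.0022492841736323835
-0.2779281137840635
```

Request:
{"api": "arm_command", "payload": {
  "commands": [
    {"slide": [0,-0.025,0],"turn": 0},
    {"slide": [0,0,-0.04],"turn": 0},
    {"slide": [0,0,-0.08],"turn": 0},
    {"slide": [0,0,-0.08],"turn": 0},
    {"slide": [0,0,0],"turn": -0.039},
    {"slide": [0,0,0],"turn": -0.039},
    {"slide": [0,0,0],"turn": -0.039},
    {"slide": [0,0,0],"turn": -0.039},
    {"slide": [0,0,0],"turn": -0.039},
    {"slide": [0,0,0],"turn": -0.039}
  ]
}}

```text
t: 5.08
tcp_pos: [0.4456, 0.1112, 0.1558]
ee_rot: [-0.0, 0.938, -0.346, 0.0]
force: [0.3, 0.4, -0.2]
width: 0.0007
```

Request:
{"api": "arm_command", "payload": {
  "commands": [
    {"slide": [0,0,0],"turn": -0.039},
    {"slide": [0,0,0],"turn": -0.039},
    {"slide": [0,0,0],"turn": -0.039},
    {"slide": [0,0,0],"turn": -0.039},
    {"slide": [0,0,0],"turn": -0.039},
    {"slide": [0,0,0],"turn": -0.039},
    {"slide": [0,0,0],"turn": -0.039},
    {"slide": [0,0,0],"turn": -0.039},
    {"slide": [0,0,0],"turn": -0.039},
    {"slide": [0,0,0],"turn": -0.039}
  ],
  "fingers": 87
}}

```text
t: 5.92
tcp_pos: [0.4456, 0.1112, 0.1558]
ee_rot: [-0.0, 0.967, 0.256, 0.0]
force: [0.2, 0.5, 0.4]
width: 0.0588
```

```bash
python3 -c "
from h import *
to(.493,.386,.13,46.4);s=sense();print(s['joint_positions'])
c=shot('scene','scene3.png');w=cloud(c);w=w[np.isfinite(w).all(-1)];P=np.stack([(w[:,:2]-[.7205,.1062])@X,(w[:,:2]-[.7205,.1062])@Y,w[:,2]],1)
k=(P[:,2]>.02)&(P[:,2]<.092)&(P[:,0]<-.1)&(P[:,0]>-.32)&(abs(P[:,1])<.12);print('min x',np.percentile(P[k,0],[1,5]))
k&=(P[:,2]>.08);print('panel x',np.percentile(P[k,0],[2,20,50]))
"
```

```text
tcp [0.4456 0.1112 0.1558] th 29.68 F [0.1712 0.4689 0.3634] t 5.92 slide [ 0.3544 -0.4306  0.0516] rows>= 6.8
 turn -0.09291040483984085 full -0.09291040483984082
[ 0.4818  0.0942 -0.8487  1.9445  0.0774  1.1353  0.1206]
min x [-0.2984 -0.2948]
panel x [-0.2528 -0.2511 -0.2451]
```

View pics/scene3.png

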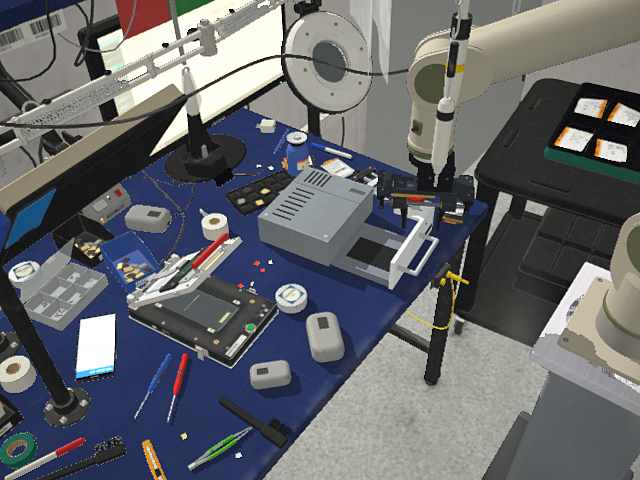

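Request:
{"api": "arm_command", "payload": {
  "commands": [
    {"slide": [0,0,0],"turn": -0.031},
    {"slide": [0,0,0],"turn": -0.031},
    {"slide": [0,0,0],"turn": -0.031},
    {"slide": [0.058,-0.039,0],"turn": 0},
    {"slide": [0.058,-0.039,0],"turn": 0},
    {"slide": [0.03,-0.02,0],"turn": 0},
    {"slide": [0,0,0],"turn": 0}
  ]
}}

```text
t: 6.55
tcp_pos: [0.4605, 0.2022, 0.156]
ee_rot: [-0.002, 0.92, 0.392, 0.001]
force: [0.2, 0.8, 0.4]
width: 0.087
```

```bash
python3 -c "
from h import *
to(.493,.386,.13,46.4);s=sense();print(s['joint_positions'],s['joint_efforts'])
c=shot('wrist','wrist2.png');w=cloud(c);np.savez('wrist2.npz',w=w,p=c['pixels'])
m=((w[...,2]>.024)&(w[...,2]<.045)&(w[...,0]>.42)&(w[...,0]<.57)&(w[...,1]>.3)&(w[...,1]<.46)).astype(np.uint8)
k,L,st,ce=cv2.connectedComponentsWithStats(m);i=1+np.argmax(st[1:,4]);q=w[L==i];print(st[i],cv2.minAreaRect((q[:,:2]*1000).astype(np.float32)),q[:,2].max())
"
```

```text
tcp [0.4605 0.2022 0.156 ] th 46.15 F [0.2138 0.8129 0.4153] t 6.55 slide [ 0.3101 -0.2077  0.052 ] rows>= 4.6
 turn -0.0013757954507636221 full -0.0013757954507636011
[ 0.3289  0.2331 -0.9184  1.841   0.1982  1.1625  0.1501] [ -0.3988 -36.7845  -6.264  -36.3911   0.5889   0.0924  -1.083 ]
[  506     0   121   159 16163] ((498.98931884765625, 377.789794921875), (65.44203186035156, 93.60474395751953), 46.374183654785156) 0.037343109764420845
```

View pics/wrist2.png

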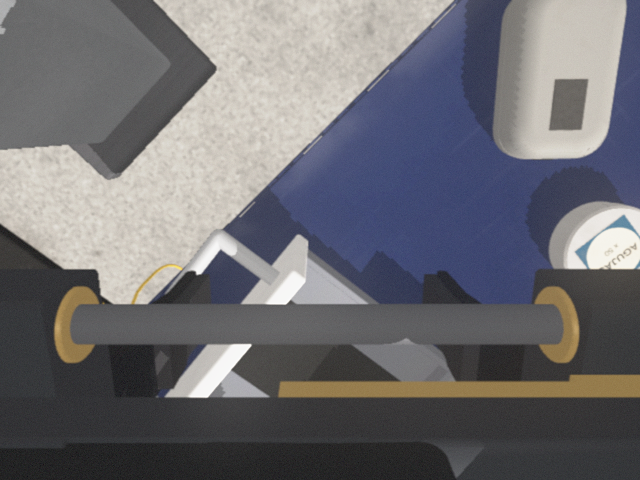

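Request:
{"api": "arm_command", "payload": {
  "commands": [
    {"slide": [0.026,-0.0175,0],"turn": 0},
    {"slide": [0.026,-0.0175,0],"turn": 0},
    {"slide": [0.026,-0.0175,0],"turn": 0}
  ]
}}

```text
t: 6.85
tcp_pos: [0.4693, 0.243, 0.1555]
ee_rot: [0.0, 0.921, 0.389, -0.0]
force: [1.1, 0.5, 0.3]
width: 0.0872
```

```bash
python3 -c "
from h import *
to(.4935,.383,.13,46.4);s=sense();print(s['joint_positions'],s['joint_efforts'])"
```

```text
tcp [0.4693 0.243  0.1555] th 45.8 F [1.1276 0.4711 0.3102] t 6.85 slide [ 0.2345 -0.1606  0.0509] rows>= 3.5
 turn -0.0033083814221762826 full -0.003308381422176312
[ 0.2297  0.3054 -0.9148  1.778   0.2607  1.1861  0.0375] [  3.4233 -46.1652  -8.926  -34.2337  -0.5637  -0.1419   0.8982]
```

Request:
{"api": "arm_command", "payload": {
  "commands": [
    {"slide": [0.026,-0.0175,0],"turn": 0},
    {"slide": [0.026,-0.0175,0],"turn": 0},
    {"slide": [0.02,-0.013,0],"turn": 0}
  ]
}}

```text
t: 7.1
tcp_pos: [0.4769, 0.2864, 0.1555]
ee_rot: [0.0, 0.921, 0.39, -0.0]
force: [-0.9, 0.1, -0.5]
width: 0.0874
```

```bash
python3 -c "
from h import *
to(.4935,.383,.13,46.4);s=sense();print(s['joint_positions'],s['joint_efforts'])"
```

```text
tcp [0.4769 0.2864 0.1555] th 45.87 F [-0.9272  0.1495 -0.5128] t 7.1 slide [ 0.1619 -0.1107  0.0509] rows>= 2.5
 turn -0.002924683474483658 full -0.0029246834744835978
[ 0.1295  0.3758 -0.9063  1.7083  0.3138  1.2116 -0.0544] [  2.4049 -50.0452 -10.8813 -34.5354  -0.2806  -0.124    0.3796]
```

Request:
{"api": "arm_command", "payload": {
  "commands": [
    {"slide": [0.026,-0.018,0],"turn": 0},
    {"slide": [0.026,-0.018,0],"turn": 0},
    {"slide": [0.026,-0.018,0],"turn": 0}
  ]
}}

```text
t: 7.35
tcp_pos: [0.4848, 0.3325, 0.1553]
ee_rot: [0.0, 0.921, 0.389, -0.0]
force: [-0.0, -0.9, 0.1]
width: 0.087
```

```bash
python3 -c "
from h import *
to(.4935,.383,.13,46.4);s=sense();print(s['joint_positions'],s['joint_efforts'])"
```

```text
tcp [0.4848 0.3325 0.1553] th 45.83 F [-0.0032 -0.9171  0.0823] t 7.35 slide [ 0.0845 -0.0579  0.0507] rows>= 1.4
 turn -0.0031776013510309187 full -0.0031776013510308823
[ 0.0221  0.4496 -0.89    1.6257  0.3653  1.243  -0.1392] [  3.1166 -56.7311 -13.1969 -33.536   -0.4792  -0.2338   0.6203]
```

Request:
{"api": "arm_command", "payload": {
  "commands": [
    {"slide": [0.026,-0.018,0],"turn": -0.003},
    {"slide": [0.026,-0.018,0],"turn": 0},
    {"slide": [0.015,-0.01,0],"turn": 0},
    {"slide": [0,0,0],"turn": 0},
    {"slide": [0,0,0],"turn": 0}
  ]
}}

```text
t: 7.77
tcp_pos: [0.4906, 0.3726, 0.1553]
ee_rot: [0.0, 0.919, 0.395, -0.0]
force: [0.1, -0.3, 0.0]
width: 0.087
```

```bash
python3 -c "
from h import *
to(.4935,.383,.018,46.4);s=sense();print(s['joint_positions'],s['joint_efforts'])"
```

```text
tcp [0.4906 0.3726 0.1553] th 46.54 F [ 0.099  -0.2902  0.0265] t 7.77 slide [ 0.0192 -0.0101  0.2745] rows>= 3.4
 turn 0.0007645868164610501 full 0.000764586816461035
[-0.0666  0.5119 -0.876   1.5489  0.4047  1.2726 -0.1878] [ -1.3148 -58.8401 -14.7408 -35.5533  -0.0765  -0.0389  -0.1222]
```

Request:
{"api": "arm_command", "payload": {
  "commands": [
    {"slide": [0.019,-0.01,0.03],"turn": 0},
    {"slide": [0,0,0.05],"turn": 0},
    {"slide": [0,0,0.05],"turn": 0},
    {"slide": [0,0,0.05],"turn": 0},
    {"slide": [0,0,0.04],"turn": 0},
    {"slide": [0,0,0.02],"turn": 0},
    {"slide": [0,0,0],"turn": 0}
  ]
}}

```text
t: 8.35
tcp_pos: [0.4929, 0.3813, 0.0334]
ee_rot: [0.001, 0.919, 0.395, -0.002]
force: [-1.5, -0.5, 0.4]
width: 0.0869
```

```bash
python3 -c "
from h import *
to(.4935,.383,.018,46.4);s=sense();print(s['joint_positions'],s['joint_efforts'])"
```

```text
tcp [0.4929 0.3813 0.0334] th 46.51 F [-1.5493 -0.4839  0.4278] t 8.35 slide [ 0.0033 -0.0014  0.0308] rows>= 0.4
 turn 0.00060357613443352 full 0.0006035761344335021
[-0.1336  0.6556 -0.8014  1.6267  0.5173  1.0877 -0.268 ] [ -0.7097 -64.9593 -16.4841 -30.7786   0.1991  -0.5656  -0.1835]
```

Down the last 15 mm, then grip.

Request:
{"api": "arm_command", "payload": {
  "commands": [
    {"slide": [0.002,-0.001,0.015],"turn": 0},
    {"slide": [0,0,0.013],"turn": 0},
    {"slide": [0,0,0],"turn": 0}
  ]
}}

```text
t: 8.6
tcp_pos: [0.4938, 0.3843, 0.0212]
ee_rot: [0.0, 0.919, 0.395, -0.0]
force: [1.3, -1.1, -0.4]
width: 0.0872
```

Request:
{"api": "arm_command", "payload": {
  "commands": [
    {"slide": [0,0,0],"turn": 0},
    {"slide": [0,0,0],"turn": 0},
    {"slide": [0,0,0],"turn": 0},
    {"slide": [0,0,0],"turn": 0},
    {"slide": [0,0,0],"turn": 0},
    {"slide": [0,0,0],"turn": 0}
  ],
  "fingers": 50,
  "force": 30
}}

```text
t: 9.1
tcp_pos: [0.4938, 0.3847, 0.0219]
ee_rot: [0.0, 0.918, 0.396, 0.0]
force: [-0.9, -1.0, 2.9]
width: 0.064
```

Request:
{"api": "arm_command", "payload": {
  "commands": [
    {"slide": [0,0,-0.03],"turn": 0},
    {"slide": [0,0,-0.05],"turn": 0},
    {"slide": [0,0,-0.05],"turn": 0},
    {"slide": [0,0,0],"turn": 0},
    {"slide": [0,0,0],"turn": 0}
  ]
}}

```text
t: 9.52
tcp_pos: [0.4944, 0.3853, 0.0886]
ee_rot: [-0.0, 0.918, 0.395, 0.001]
force: [0.3, 0.3, -2.5]
width: 0.0642
```

```bash
python3 -c "
from h import *
to(.5468,.0873,.08,107.35);print(sense()['joint_positions'])"
```

```text
tcp [0.4944 0.3853 0.0886] th 46.59 F [ 0.292   0.3204 -2.4919] t 9.52 slide [-0.3608  0.4858  0.0172] rows>= 7.4
 turn -0.3375717117074151 full -0.33757171170741507
[-0.1139  0.5961 -0.8371  1.5855  0.4711  1.1696 -0.2384]
```

Request:
{"api": "arm_command", "payload": {
  "commands": [
    {"slide": [0,0,0],"turn": -0.0375},
    {"slide": [0,0,0],"turn": -0.0375},
    {"slide": [0,0,0],"turn": -0.0375},
    {"slide": [0,0,0],"turn": -0.0375},
    {"slide": [0,0,0],"turn": -0.0375},
    {"slide": [0,0,0],"turn": -0.0375},
    {"slide": [0,0,0],"turn": -0.0375},
    {"slide": [0,0,0],"turn": -0.0375},
    {"slide": [0,0,0],"turn": -0.0375}
  ]
}}

```text
t: 10.27
tcp_pos: [0.4932, 0.384, 0.0855]
ee_rot: [-0.0, 0.59, 0.807, -0.001]
force: [0.2, -0.1, -1.9]
width: 0.0644
```

Request:
{"api": "arm_command", "payload": {
  "commands": [
    {"slide": [-0.06,-0.007,0],"turn": 0},
    {"slide": [-0.06,-0.007,0],"turn": 0},
    {"slide": [-0.06,-0.007,0],"turn": 0},
    {"slide": [-0.06,-0.007,0],"turn": 0},
    {"slide": [-0.06,-0.007,0],"turn": 0},
    {"slide": [-0.06,-0.007,0],"turn": 0},
    {"slide": [-0.06,-0.007,0],"turn": 0},
    {"slide": [-0.06,-0.007,0],"turn": 0},
    {"slide": [-0.06,-0.007,0],"turn": 0},
    {"slide": [0,0,0],"turn": 0}
  ]
}}

```text
t: 11.1
tcp_pos: [0.5452, 0.1095, 0.0849]
ee_rot: [0.0, 0.596, 0.803, -0.002]
force: [1.1, -1.0, -3.2]
width: 0.0642
```

```bash
python3 -c "
from h import *
to(.5509,.0923,.038,107.35);print(sense()['joint_positions'])"
```

```text
tcp [0.5452 0.1095 0.0849] th 106.86 F [ 1.0809 -0.9742 -3.1562] t 11.1 slide [-0.0363  0.001   0.0939] rows>= 1.2
 turn -0.002731775471923354 full -0.002731775471923312
[ 0.5812  0.5633 -1.0867  1.7679  0.5467  1.1533  1.188 ]
```

Request:
{"api": "arm_command", "payload": {
  "commands": [
    {"slide": [-0.036,0.001,0],"turn": -0.0027},
    {"slide": [0,0,0.02],"turn": 0},
    {"slide": [0,0,0.02],"turn": 0},
    {"slide": [0,0,0.02],"turn": 0},
    {"slide": [0,0,0.02],"turn": 0},
    {"slide": [0,0,0.005],"turn": 0},
    {"slide": [0,0,0],"turn": 0}
  ]
}}

```text
t: 11.68
tcp_pos: [0.5489, 0.1012, 0.0428]
ee_rot: [-0.001, 0.588, 0.809, -0.001]
force: [-0.5, 0.7, -2.4]
width: 0.064
```

```bash
python3 -c "
from h import *
to(.5509,.0923,.037,107.35)"
```

```text
tcp [0.5489 0.1012 0.0428] th 107.91 F [-0.5015  0.6974 -2.4128] t 11.68 slide [-0.0181 -0.0017  0.0115] rows>= 0.3
 turn 0.0030932032891258314 full 0.0030932032891258466
```

Request:
{"api": "arm_command", "payload": {
  "commands": [
    {"slide": [-0.018,-0.002,0],"turn": 0},
    {"slide": [0,0,0.006],"turn": 0},
    {"slide": [0,0,0.006],"turn": 0},
    {"slide": [0,0,0],"turn": 0},
    {"slide": [0,0,0],"turn": 0}
  ]
}}

```text
t: 12.1
tcp_pos: [0.5521, 0.0916, 0.0382]
ee_rot: [0.0, 0.589, 0.808, 0.0]
force: [3.0, -0.5, -2.8]
width: 0.0638
```

```bash
python3 -c "
from h import *
to(.5509,.0923,.037,107.35)"
```

```text
tcp [0.5521 0.0916 0.0382] th 107.83 F [ 3.0342 -0.4948 -2.8192] t 12.1 slide [ 0.0022 -0.0019  0.0024] rows>= 0.0
 turn 0.0026483422175194063 full 0.0026483422175194466
```

Request:
{"api": "arm_command", "payload": {
  "commands": [
    {"slide": [0,0,0.003],"turn": 0},
    {"slide": [0,0,0.002],"turn": 0},
    {"slide": [0,0,0],"turn": 0}
  ]
}}

```text
t: 12.35
tcp_pos: [0.552, 0.0918, 0.0358]
ee_rot: [0.0, 0.589, 0.808, 0.0]
force: [4.0, 0.9, 0.8]
width: 0.0642
```

Request:
{"api": "arm_command", "payload": {
  "commands": [
    {"slide": [0,0,0],"turn": 0},
    {"slide": [0,0,0],"turn": 0},
    {"slide": [0,0,0],"turn": 0},
    {"slide": [0,0,0],"turn": 0},
    {"slide": [0,0,-0.02],"turn": 0},
    {"slide": [0,0,-0.05],"turn": 0},
    {"slide": [0,0,-0.07],"turn": 0},
    {"slide": [0,0,-0.07],"turn": 0},
    {"slide": [0,0,0],"turn": 0}
  ],
  "fingers": 76
}}

```text
t: 13.1
tcp_pos: [0.5538, 0.0931, 0.1465]
ee_rot: [0.002, 0.589, 0.808, 0.002]
force: [0.8, 0.6, -0.4]
width: 0.0759
```

```bash
python3 -c "
from h import *
s=sense();print(s['joint_positions'],s['force'])
c=shot('scene','scene4.png');w=cloud(c);q=w-np.array([.7205,.1062,0]);P=np.stack([q[...,:2]@X,q[...,:2]@Y,w[...,2]],-1)
m=(abs(P[...,1])<.068)&(P[...,0]>-.243)&(P[...,0]<-.1)&(P[...,2]>.03)&(P[...,2]<.06);k=P[m];print('pack',len(k),k.min(0),k.max(0),np.percentile(k[:,2],95))
cv2.imwrite('pics/crop4.png',cv2.resize(c['pixels'][150:310,240:460],(0,0),fx=3,fy=3))
m=(P[...,2]>.08)&(P[...,2]<.092)&(P[...,0]<-.2)&(P[...,0]>-.32)&(abs(P[...,1])<.12);print('panel x',np.percentile(P[m][:,0],[2,50]))
print('gap mid', np.array([.7205,.1062])-.275*X+.038*Y)
to(*(np.array([.7205,.1062])-.275*X+.038*Y),.16,97.35)
"
```

```text
[ 0.6575  0.5024 -1.1442  1.7038  0.4829  1.2458  1.2846] [ 0.8489  0.5823 -0.4287]
pack 1000 [-0.2239 -0.0349  0.03  ] [-0.1001  0.0499  0.0553] 0.051469344598809065
panel x [-0.2529 -0.2448]
gap mid [0.4429 0.1087]
tcp [0.5529 0.0922 0.1436] th 107.81 F [-0.1709 -0.2511 -1.2558] t 13.15 slide [ 0.0988 -0.1995 -0.0328] rows>= 2.7
 turn 0.05809802960762743 full 0.05809802960762743
```

View pics/crop4.png

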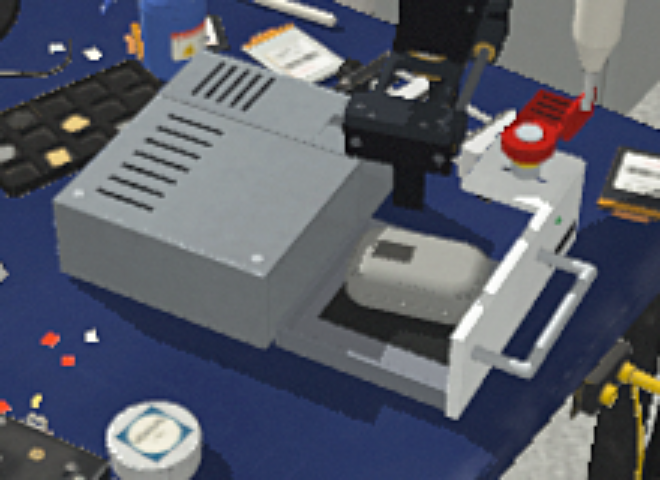

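Pack lies flat between the walls (crop: pack about (420,270), panel at right). Now to the gap behind the bar, fingers closed.

Request:
{"api": "arm_command", "payload": {
  "commands": [
    {"slide": [0,0,-0.03],"turn": 0.029},
    {"slide": [0,0,0],"turn": 0.029},
    {"slide": [0.015,-0.053,0],"turn": 0},
    {"slide": [0.015,-0.053,0],"turn": 0},
    {"slide": [0.015,-0.053,0],"turn": 0},
    {"slide": [0.015,-0.053,0],"turn": 0},
    {"slide": [0,0,0],"turn": 0},
    {"slide": [0,0,0],"turn": 0},
    {"slide": [0,0,0],"turn": 0},
    {"slide": [0,0,0],"turn": 0}
  ],
  "fingers": 0
}}

```text
t: 13.98
tcp_pos: [0.4432, 0.1074, 0.1554]
ee_rot: [-0.0, 0.66, 0.751, 0.0]
force: [1.4, -0.1, -0.2]
width: 0.0174
```

```bash
python3 -c "
from h import *
to(.443,.109,.057,97.35)"
```

```text
tcp [0.4432 0.1074 0.1554] th 97.35 F [ 1.4393 -0.1333 -0.2164] t 13.98 slide [0.0031 0.     0.1967] rows>= 2.4
 turn -2.5582881352073114e-05 full -2.55828813520351e-05
```

Request:
{"api": "arm_command", "payload": {
  "commands": [
    {"slide": [0.003,0,0],"turn": 0},
    {"slide": [0,0,0.04],"turn": 0},
    {"slide": [0,0,0.05],"turn": 0},
    {"slide": [0,0,0.05],"turn": 0},
    {"slide": [0,0,0.04],"turn": 0},
    {"slide": [0,0,0.016],"turn": 0},
    {"slide": [0,0,0],"turn": 0},
    {"slide": [0,0,0],"turn": 0}
  ]
}}

```text
t: 14.65
tcp_pos: [0.4428, 0.1099, 0.0579]
ee_rot: [-0.001, 0.66, 0.751, 0.0]
force: [1.4, -0.2, 0.5]
width: 0.0004
```

```bash
python3 -c "
from h import *
to(.443,.109,.057,97.35)
s=sense();print((s['tcp_pos'][:2]-[.7205,.1062])@X,s['width'])"
```

```text
tcp [0.4428 0.1099 0.0579] th 97.43 F [ 1.4089 -0.2375  0.5082] t 14.65 slide [-0.0019  0.0002  0.0019] rows>= 0.0
 turn 0.00044672064825314274 full 0.00044672064825314176
-0.27498209498781484 0.0004093005274511936
```

Request:
{"api": "arm_command", "payload": {
  "commands": [
    {"slide": [0,0.02,0],"turn": 0},
    {"slide": [0,0.03,0],"turn": 0},
    {"slide": [0,0.04,0],"turn": 0},
    {"slide": [0,0.04,0],"turn": 0},
    {"slide": [0,0.04,0],"turn": 0},
    {"slide": [0,0.04,0],"turn": 0},
    {"slide": [0,0.04,0],"turn": 0},
    {"slide": [0,0.03,0],"turn": 0},
    {"slide": [0,0.02,0],"turn": 0},
    {"slide": [0,0,0],"turn": 0}
  ]
}}

```text
t: 15.48
tcp_pos: [0.5941, 0.1284, 0.0586]
ee_rot: [0.001, 0.661, 0.751, 0.001]
force: [0.5, -0.3, 0.5]
width: 0.0002
```

```bash
python3 -c "
from h import *
to(*(np.array([.7205,.1062])-.1145*X+.038*Y),.057,97.35)
s=sense();print((s['tcp_pos'][:2]-[.7205,.1062])@X,s['width'])"
```

```text
tcp [0.5941 0.1284 0.0586] th 97.27 F [ 0.5165 -0.3292  0.4525] t 15.48 slide [-0.0003  0.016   0.0032] rows>= 0.2
 turn -0.00043464472855663487 full -0.0004346447285566373
-0.1225102165282899 0.00016981806007408142
```

Request:
{"api": "arm_command", "payload": {
  "commands": [
    {"slide": [0,0.008,0],"turn": 0},
    {"slide": [0,0.008,0],"turn": 0},
    {"slide": [0,0.006,0],"turn": 0},
    {"slide": [0,0.004,0],"turn": 0},
    {"slide": [0,0,0],"turn": 0}
  ]
}}

```text
t: 15.9
tcp_pos: [0.6043, 0.1301, 0.0577]
ee_rot: [0.0, 0.66, 0.751, -0.0]
force: [-2.1, -0.2, 1.4]
width: 0.0004
```

```bash
python3 -c "
from h import *
s=sense();print((s['tcp_pos'][:2]-[.7205,.1062])@X,s['force'])"
```

```text
-0.1121864732739365 [-2.1412 -0.1625  1.4467]
```

Request:
{"api": "arm_command", "payload": {
  "commands": [
    {"slide": [0,0.006,0],"turn": 0},
    {"slide": [0,0.006,0],"turn": 0},
    {"slide": [0,0,0],"turn": 0}
  ]
}}

```text
t: 16.15
tcp_pos: [0.6043, 0.1301, 0.0575]
ee_rot: [-0.003, 0.66, 0.752, -0.006]
force: [-37.6, -9.9, 29.1]
width: 0.0006
```

```bash
python3 -c "
from h import *
s=sense();print((s['tcp_pos'][:2]-[.7205,.1062])@X,s['force'])"
```

```text
-0.11217222295699464 [-37.6104  -9.8909  29.118 ]
```

Request:
{"api": "arm_command", "payload": {
  "commands": [
    {"slide": [0,-0.03,0],"turn": 0},
    {"slide": [0,0,-0.06],"turn": 0},
    {"slide": [0,0,-0.08],"turn": 0},
    {"slide": [0,0,-0.08],"turn": 0},
    {"slide": [0,0,-0.08],"turn": 0},
    {"slide": [0,0,-0.05],"turn": 0},
    {"slide": [-0.04,-0.04,0],"turn": 0},
    {"slide": [-0.05,-0.04,0],"turn": 0},
    {"slide": [0,0,0],"turn": 0},
    {"slide": [0,0,0],"turn": 0}
  ]
}}

```text
t: 16.98
tcp_pos: [0.5615, 0.0766, 0.2327]
ee_rot: [0.001, 0.662, 0.75, -0.0]
force: [0.2, 0.6, 0.4]
width: 0.0007
```

```bash
python3 -c "
from h import *
s=sense();print(s['tcp_pos'],s['joint_positions'])
for n in ('wrist','scene'):
  c=shot(n,n+'5.png');w=cloud(c);p=c['pixels'].astype(int)
  q=w-np.array([.7205,.1062,0]);P=np.stack([q[...,:2]@X,q[...,:2]@Y,w[...,2]],-1)
  m=(P[...,2]>.123)&(P[...,2]<.13)&(P[...,1]<-.05)&(P[...,1]>-.1)&(abs(P[...,0]+.07)<.03)
  if m.sum()>5:print(n,'hub',m.sum(),cv2.minEnclosingCircle((P[m][:,:2]*1000).astype(np.float32)))
  red=(p[...,2]>p[...,0]+60)
  m=red&(P[...,2]>.133)&(P[...,2]<.145)&(P[...,0]<-.06)&(P[...,0]>-.12);k=P[m];print('fin',k.min(0),k.max(0))
  m=red&(P[...,2]>.115)&(P[...,2]<.1225)&(P[...,1]<-.11)&(P[...,1]>-.15)&(P[...,0]<-.04)&(P[...,0]>-.09);k=P[m];print('pad',k.min(0),k.max(0),np.median(k[:,2]))
  m=(P[...,2]>.086)&(P[...,2]<.092)&(abs(P[...,1])<.05)&(P[...,0]<-.08)&(P[...,0]>-.15);k=P[m];print('panel',len(k),np.percentile(k[:,0],[2,98]))
  m=(P[...,2]>.055)&(P[...,2]<.068)&(abs(P[...,1])<.04)&(P[...,0]<-.125)&(P[...,0]>-.18);k=P[m];print('bar',len(k),np.percentile(k[:,0],[2,98]))
"
```

```text
[0.5615 0.0766 0.2327] [ 0.6744  0.4113 -1.1282  1.5783  0.3782  1.3917  1.206 ]
fin [-0.0945 -0.1437  0.1348] [-0.0858 -0.1274  0.1402]
pad [-0.0749 -0.1468  0.1163] [-0.0559 -0.1373  0.1202] 0.11841615711160264
panel 5 [-0.1023 -0.1011]
bar 1354 [-0.1487 -0.1267]
scene hub 142 ((-72.12577056884766, -80.03814697265625), 26.47334861755371)
fin [-0.0934 -0.1194  0.1333] [-0.0843 -0.094   0.1417]
pad [-0.0773 -0.1448  0.1151] [-0.0451 -0.11    0.1224] 0.11907719786046511
panel 121 [-0.1033 -0.0859]
bar 108 [-0.1496 -0.1264]
```

View pics/wrist5.png

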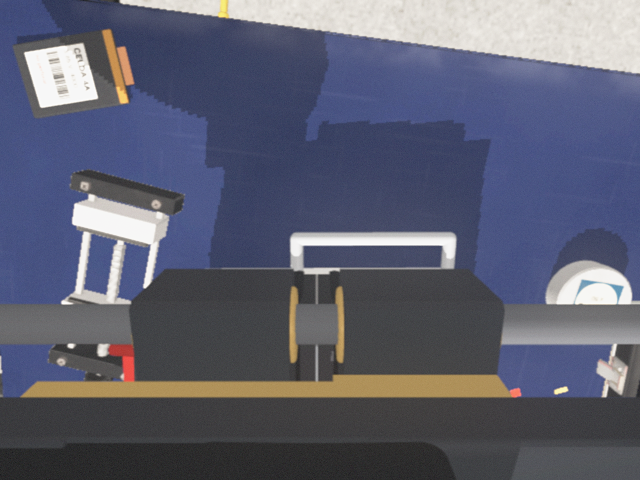

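```bash
cat >> h.py <<'E'
O=np.array([.7205,.1062])
def tc():
    s=sense();d=s['tcp_pos'][:2]-O;print('tester xy',d@X,d@Y,'z',s['tcp_pos'][2],'th',np.degrees(theta(s)),'F tester',s['force'][:2]@X,s['force'][:2]@Y,s['force'][2])
    h=np.array([d@X+.0695,d@Y+.0805]);print(' radius',np.hypot(*h),'phi',np.degrees(np.arctan2(-h[0],-h[1])))
E
python3 -c "
from h import *
to(*(O-.069*X-.1265*Y),.18,97.35)"
```

```text
tcp [0.5616 0.0794 0.2328] th 97.38 F [-0.9158  0.3764  0.585 ] t 17.08 slide [-0.2407  0.1839  0.1055] rows>= 3.9
 turn 0.00016510536774984606 full 0.0001651053677498737
```

Request:
{"api": "arm_command", "payload": {
  "commands": [
    {"slide": [-0.048,0.037,0],"turn": 0},
    {"slide": [-0.048,0.037,0],"turn": 0},
    {"slide": [-0.048,0.037,0],"turn": 0},
    {"slide": [-0.048,0.037,0],"turn": 0},
    {"slide": [-0.048,0.036,0],"turn": 0},
    {"slide": [0,0,0.05],"turn": 0},
    {"slide": [0,0,0.05],"turn": 0},
    {"slide": [0,0,0],"turn": 0},
    {"slide": [0,0,0],"turn": 0}
  ]
}}

```text
t: 17.83
tcp_pos: [0.6677, -0.0265, 0.1816]
ee_rot: [-0.001, 0.659, 0.752, -0.0]
force: [-0.4, 0.7, 1.4]
width: 0.0001
```

```bash
python3 -c "
from h import *
tc();to(*(O-.069*X-.1265*Y),.14,97.35)"
```

```text
tester xy -0.06937177251306545 -0.12489316611407901 z 0.18160972242820386 th 97.50393001580844 F tester -0.34889578313102004 0.7779480427666741 1.4344078046690822
 radius 0.04439335130310189 phi -0.1654955938052283
tcp [ 0.6677 -0.0265  0.1816] th 97.5 F [-0.4456  0.7269  1.4344] t 17.83 slide [-0.0032  0.0007  0.0832] rows>= 1.0
 turn 0.0008551667544913012 full 0.000855166754491342
```

Request:
{"api": "arm_command", "payload": {
  "commands": [
    {"slide": [-0.003,0,0.04],"turn": 0},
    {"slide": [0,0,0.04],"turn": 0},
    {"slide": [0,0,0.02],"turn": 0},
    {"slide": [0,0,0.02],"turn": 0},
    {"slide": [0,0,0.016],"turn": 0},
    {"slide": [0,0,0],"turn": 0},
    {"slide": [0,0,0],"turn": 0}
  ]
}}

```text
t: 18.42
tcp_pos: [0.6692, -0.0289, 0.1163]
ee_rot: [0.001, 0.66, 0.751, 0.001]
force: [-1.8, -1.2, 7.2]
width: 0.0004
```

```bash
python3 -c "
from h import *
tc();print(sense()['joint_positions'])"
```

```text
tester xy -0.06820466575798574 -0.12743305872444016 z 0.11633670800758764 th 97.40422101042027 F tester -1.8975164879672428 -1.013633964792313 7.1518768564027
 radius 0.04695093068332388 phi -1.5809399824393955
[ 0.6151  0.7086 -0.9602  1.4307  0.5864  1.3022  1.3158]
```

Request:
{"api": "arm_command", "payload": {
  "commands": [
    {"slide": [0,0,0.006],"turn": 0},
    {"slide": [0,0,0.005],"turn": 0},
    {"slide": [0,0,0],"turn": 0},
    {"slide": [0,0,0],"turn": 0}
  ]
}}

```text
t: 18.75
tcp_pos: [0.6696, -0.0289, 0.1116]
ee_rot: [0.001, 0.66, 0.751, 0.001]
force: [-2.0, -0.6, 8.0]
width: 0.0003
```

```bash
python3 -c "
from h import *
tc()"
```

```text
tester xy -0.06779972808331446 -0.12751689821202328 z 0.1115951770878208 th 97.39683913514317 F tester -2.0876974050886266 -0.3308943492241545 7.975114818147551
 radius 0.04704763163083161 phi -2.0710845491443703
```

Request:
{"api": "arm_command", "payload": {
  "commands": [
    {"slide": [0,-0.01,0.002],"turn": 0},
    {"slide": [0,-0.009,0],"turn": 0},
    {"slide": [0.0005,-0.0096,0],"turn": 0.0333},
    {"slide": [0.0005,-0.0096,0],"turn": 0.0333},
    {"slide": [0.0005,-0.0096,0],"turn": 0.0333},
    {"slide": [0.0005,-0.0096,0],"turn": 0.0333},
    {"slide": [0,0,0],"turn": 0}
  ]
}}

```text
t: 19.33
tcp_pos: [0.6412, -0.027, 0.1113]
ee_rot: [0.001, 0.803, 0.596, 0.002]
force: [1.0, 4.0, 8.9]
width: 0.0004
```

```bash
python3 -c "
from h import *
tc()"
```

```text
tester xy -0.09566604705684734 -0.1220045705288522 z 0.1112732353288569 th 73.1227407891146 F tester 1.5573194573384606 3.8681547888993286 8.938970833134379
 radius 0.04906415589170587 phi 32.22887810895091
```

Request:
{"api": "arm_command", "payload": {
  "commands": [
    {"slide": [0.002,-0.0096,0],"turn": 0.0333},
    {"slide": [0.001,-0.0096,0],"turn": 0.0333},
    {"slide": [0.001,-0.0096,0],"turn": 0.0333},
    {"slide": [0.001,-0.0096,0],"turn": 0.0333},
    {"slide": [0.001,-0.0096,0],"turn": 0.0333},
    {"slide": [0.001,-0.0096,0],"turn": 0.0333},
    {"slide": [0,0,0],"turn": 0}
  ]
}}

```text
t: 19.92
tcp_pos: [0.619, -0.0093, 0.1112]
ee_rot: [0.001, 0.948, 0.319, 0.003]
force: [1.6, 1.3, 8.3]
width: 0.0006
```

```bash
python3 -c "
from h import *
tc()"
```

```text
tester xy -0.11541811429474973 -0.1015292092585913 z 0.11122316018026637 th 37.16770487057061 F tester 1.7899122415791817 1.062250543417859 8.33632434997253
 radius 0.05050446378714777 phi 65.39354781195205
```

Request:
{"api": "arm_command", "payload": {
  "commands": [
    {"slide": [0.003,-0.013,0],"turn": 0.0333},
    {"slide": [0.002,-0.013,0],"turn": 0.0333},
    {"slide": [0.001,-0.013,0],"turn": 0.0333},
    {"slide": [0.001,-0.012,0],"turn": 0.0333},
    {"slide": [0.001,-0.01,0],"turn": 0.0333},
    {"slide": [0,0,0],"turn": 0},
    {"slide": [0,0,0],"turn": 0}
  ]
}}

```text
t: 20.5
tcp_pos: [0.6097, 0.0177, 0.111]
ee_rot: [0.001, 0.998, 0.065, 0.003]
force: [1.7, -1.8, 9.2]
width: 0.0006
```

```bash
python3 -c "
from h import *
tc()"
```

```text
tester xy -0.12122766890239223 -0.0735522780593973 z 0.11104595741962531 th 7.449672064623702 F tester 1.4629420334999155 -1.9977262914988114 9.19211183530644
 radius 0.05219216962571538 phi 97.64981220956047
```

Request:
{"api": "arm_command", "payload": {
  "commands": [
    {"slide": [0,-0.004,0],"turn": 0},
    {"slide": [0,-0.004,0],"turn": 0},
    {"slide": [0,0,0],"turn": 0},
    {"slide": [0,0,0],"turn": 0}
  ]
}}

```text
t: 20.83
tcp_pos: [0.6096, 0.0188, 0.1109]
ee_rot: [0.002, 0.998, 0.064, 0.003]
force: [2.6, -8.8, 9.5]
width: 0.0007
```

```bash
python3 -c "
from h import *
tc()"
```

```text
tester xy -0.12121549894965787 -0.07246192234320581 z 0.11087588945731502 th 7.336924440502663 F tester 1.431084085650324 -9.034427398142814 9.546797539670239
 radius 0.0523364454661254 phi 98.83472313965079
```

Request:
{"api": "arm_command", "payload": {
  "commands": [
    {"slide": [0,0,-0.012],"turn": 0},
    {"slide": [0,0,-0.02],"turn": 0},
    {"slide": [0,0,-0.05],"turn": 0},
    {"slide": [0,0,-0.08],"turn": 0},
    {"slide": [0,0,-0.08],"turn": 0},
    {"slide": [-0.06,0,0],"turn": 0},
    {"slide": [-0.06,0,0],"turn": 0},
    {"slide": [-0.06,0,0],"turn": 0},
    {"slide": [-0.06,0,0],"turn": 0},
    {"slide": [0,0,0],"turn": 0}
  ]
}}

```text
t: 21.67
tcp_pos: [0.4844, 0.0062, 0.2299]
ee_rot: [0.002, 0.998, 0.066, -0.0]
force: [1.5, -0.1, 0.7]
width: 0.0005
```

```bash
python3 -c "
from h import *
tc()
c=shot('scene');w=cloud(c);p=c['pixels'].astype(int);q=w-np.array([.7205,.1062,0]);P=np.stack([q[...,:2]@X,q[...,:2]@Y,w[...,2]],-1)
red=(p[...,2]>p[...,0]+60)&(abs(P[...,0]+.1)<.08)&(P[...,1]<-.02)&(P[...,1]>-.16)&(P[...,2]>.08)
k=P[red];print('red',len(k),k.min(0),k.max(0))
m=k[:,2]>.1165;f=k[m];print('fin',len(f),f.min(0),f.max(0), cv2.fitLine(f[:,:2].astype(np.float32),cv2.DIST_HUBER,0,.001,.001).ravel())
m=(abs(k[:,0]+.07)<.02);print('hub z',np.percentile(k[m,2],[50,95]))
m=(P[...,2]>.086)&(P[...,2]<.092)&(abs(P[...,1])<.05)&(P[...,0]<-.08)&(P[...,0]>-.15);print('panel',np.percentile(P[m][:,0],[2,98]))
cv2.imwrite('pics/crop6.png',cv2.resize(c['pixels'][130:290,240:460],(0,0),fx=3,fy=3))
"
```

```text
tester xy -0.24699126434233695 -0.06896194239487403 z 0.22991110228083217 th 7.53346389520278 F tester 1.4532778610378745 -0.2761960950316029 0.6634616305141326
 radius 0.17786589243343012 phi 93.71935574118403
red 410 [-0.1397 -0.1115  0.0868] [-0.0419 -0.0488  0.1282]
fin 73 [-0.1388 -0.0631  0.1167] [-0.0951 -0.0488  0.1282] [ 0.9952 -0.098  -0.1168 -0.0554]
hub z [0.109  0.1129]
panel [-0.1111 -0.0841]
```

View pics/crop6.png

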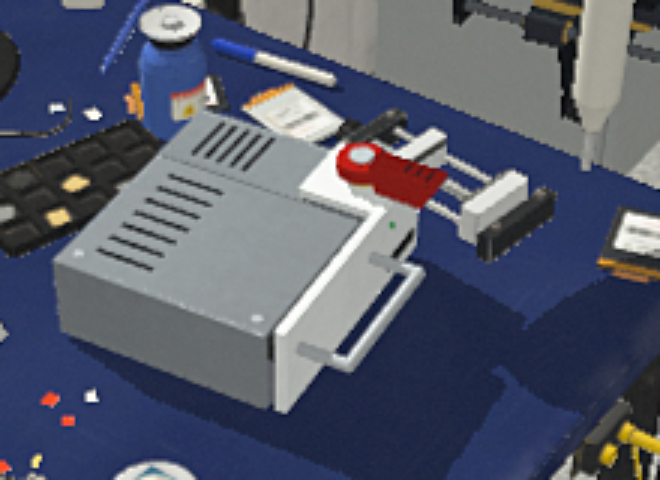

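```bash
python3 -c "
from h import *
c=shot('scene');w=cloud(c);q=w-np.array([.7205,.1062,0]);P=np.stack([q[...,:2]@X,q[...,:2]@Y,w[...,2]],-1)
P0=np.load('scene1.npz')['w']-np.array([.7205,.1062,0]);P0=np.stack([P0[...,:2]@X,P0[...,:2]@Y,P0[...,2]],-1)
for n,Q in (('start',P0),('now',P)):
  m=(Q[...,2]>.02)&(Q[...,2]<.08)&(Q[...,1]>.07)&(Q[...,1]<.11)&(Q[...,0]<-.09)&(Q[...,0]>-.125);print(n,'face',m.sum(),np.median(Q[m][:,0]))
  m=(Q[...,2]>.055)&(Q[...,2]<.07)&(abs(Q[...,1])<.05)&(Q[...,0]<-.13)&(Q[...,0]>-.18);print('bar',m.sum(),np.percentile(Q[m][:,0],[5,50]))
cv2.imwrite('pics/crop7.png',np.hstack([cv2.resize(a[190:280,290:390],(400,360)) for a in (np.load('scene1.npz')['p'],c['pixels'])]))
"
```

```text
start face 191 -0.10832435566853511
bar 127 [-0.1554 -0.151 ]
now face 180 -0.10978838682390687
bar 132 [-0.1568 -0.1523]
```

View pics/crop7.png

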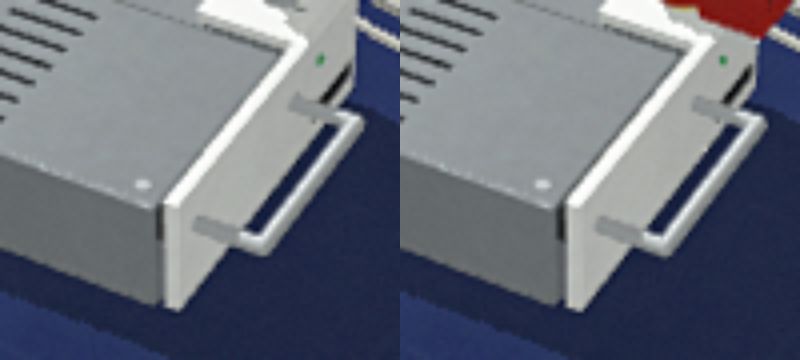

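The drawer has crept about 6 mm out since I pushed it shut (face −0.110 vs −0.103 then), evidently dragged by the turning; lever is down and turned (hub 14.5 mm down). I'll push the bar home from the front.

Request:
{"api": "arm_command", "payload": {
  "commands": [
    {"slide": [0.03,-0.04,0],"turn": 0},
    {"slide": [0.03,-0.04,0],"turn": 0},
    {"slide": [0.03,-0.04,0],"turn": 0},
    {"slide": [0.03,-0.038,0],"turn": 0},
    {"slide": [0,0,0],"turn": 0},
    {"slide": [0,0,0.06],"turn": 0},
    {"slide": [0,0,0.06],"turn": 0},
    {"slide": [0,0,0],"turn": 0},
    {"slide": [0,0,0],"turn": 0}
  ]
}}

```text
t: 22.52
tcp_pos: [0.537, 0.0924, 0.1687]
ee_rot: [-0.0, 0.998, 0.065, -0.001]
force: [-0.3, 0.8, -0.2]
width: 0.0005
```

```bash
python3 -c "
from h import *
tc();to(*(O-.187*X+.01*Y),.06,7.35)"
```

```text
tester xy -0.1837431786498117 0.00983288936819135 z 0.168661076445435 th 7.509614291281351 F tester -0.17962281238317934 0.8235223231801921 -0.2180497445391807
 radius 0.1456418029606153 phi 128.33367144031666
tcp [0.537  0.0924 0.1687] th 7.51 F [-0.2835  0.7938 -0.218 ] t 22.52 slide [-0.0065 -0.0004  0.2173] rows>= 2.7
 turn 0.0008867460626741431 full 0.0008867460626741744
```

Request:
{"api": "arm_command", "payload": {
  "commands": [
    {"slide": [-0.008,0,0.05],"turn": 0},
    {"slide": [0,0,0.06],"turn": 0},
    {"slide": [0,0,0.06],"turn": 0},
    {"slide": [0,0,0.045],"turn": 0},
    {"slide": [0,0,0],"turn": 0},
    {"slide": [0,0,0],"turn": 0}
  ]
}}

```text
t: 23.02
tcp_pos: [0.5341, 0.092, 0.063]
ee_rot: [-0.0, 0.998, 0.065, 0.0]
force: [0.4, 0.0, -0.1]
width: 0.0006
```

```bash
python3 -c "
from h import *
tc()"
```

```text
tester xy -0.18667571360523807 0.009778909010668736 z 0.0629728665143483 th 7.4745536328358515 F tester 0.4050365425985872 -0.04130836655454271 -0.10699666542194497
 radius 0.1479203477248934 phi 127.61272404881723
```

Request:
{"api": "arm_command", "payload": {
  "commands": [
    {"slide": [0.01,0,0],"turn": 0},
    {"slide": [0.01,0,0],"turn": 0},
    {"slide": [0.01,0,0],"turn": 0},
    {"slide": [0,0,0],"turn": 0}
  ]
}}

```text
t: 23.35
tcp_pos: [0.55, 0.0938, 0.0629]
ee_rot: [-0.0, 0.998, 0.065, 0.001]
force: [0.1, -0.0, 0.2]
width: 0.0005
```

```bash
python3 -c "
from h import *
tc()"
```

```text
tester xy -0.17067009784173207 0.00953922210997893 z 0.06285320971078673 th 7.44571779479027 F tester 0.1067617201585072 -0.03355925309927681 0.23633321153132836
 radius 0.13543430221135175 phi 131.66839844872175
```

Request:
{"api": "arm_command", "payload": {
  "commands": [
    {"slide": [0.006,0,0],"turn": 0},
    {"slide": [0.006,0,0],"turn": 0},
    {"slide": [0,0,0],"turn": 0}
  ]
}}

```text
t: 23.6
tcp_pos: [0.5546, 0.0945, 0.0617]
ee_rot: [-0.0, 0.998, 0.065, 0.0]
force: [1.0, 0.2, -0.5]
width: 0.0007
```

```bash
python3 -c "
from h import *
tc()"
```

```text
tester xy -0.16604410679105588 0.009619482155659134 z 0.061687239753689574 th 7.4720741827352475 F tester 0.9884096744844789 0.10432771418722667 -0.5186939402672776
 radius 0.13206924554977578 phi 133.02876057196448
```

Request:
{"api": "arm_command", "payload": {
  "commands": [
    {"slide": [0.006,0,0],"turn": 0},
    {"slide": [0.004,0,0],"turn": 0},
    {"slide": [0,0,0],"turn": 0}
  ]
}}

```text
t: 23.85
tcp_pos: [0.5584, 0.0951, 0.0614]
ee_rot: [0.0, 0.998, 0.065, -0.001]
force: [-4.1, -0.5, 3.0]
width: 0.0002
```

```bash
python3 -c "
from h import *
tc()"
```

```text
tester xy -0.16214887936388056 0.009737307050395898 z 0.06139194867071995 th 7.49073413003862 F tester -4.091130707789903 0.00667087227813127 2.973355732271434
 radius 0.1293313049152846 phi 134.2445306515728
```

Request:
{"api": "arm_command", "payload": {
  "commands": [
    {"slide": [0.005,0,0],"turn": 0},
    {"slide": [0.005,0,0],"turn": 0},
    {"slide": [0,0,0],"turn": 0}
  ]
}}

```text
t: 24.1
tcp_pos: [0.5633, 0.0958, 0.0613]
ee_rot: [0.0, 0.998, 0.065, -0.001]
force: [-3.9, -0.7, 3.6]
width: 0.0004
```

```bash
python3 -c "
from h import *
tc()"
```

```text
tester xy -0.1572093036066732 0.009769122630262085 z 0.06130813043725515 th 7.493021223625315 F tester -3.9863326855911865 -0.18797873968490758 3.5776689747750807
 radius 0.1258627682819859 phi 135.8240139964643
```

Request:
{"api": "arm_command", "payload": {
  "commands": [
    {"slide": [0.004,0,0],"turn": 0},
    {"slide": [0.003,0,0],"turn": 0},
    {"slide": [0,0,0],"turn": 0}
  ]
}}

```text
t: 24.35
tcp_pos: [0.5638, 0.0959, 0.061]
ee_rot: [0.001, 0.998, 0.066, -0.004]
force: [-20.2, -4.4, 16.2]
width: 0.0005
```

```bash
python3 -c "
from h import *
tc()"
```

```text
tester xy -0.15676824497675013 0.009811080401873465 z 0.06100013141153439 th 7.51365131621848 F tester -20.59586212439967 -1.7410089252378806 16.21343187284688
 radius 0.12558597781868694 phi 135.98167152837547
```

Request:
{"api": "arm_command", "payload": {
  "commands": [
    {"slide": [-0.03,0,0],"turn": 0},
    {"slide": [-0.06,0,0],"turn": 0},
    {"slide": [0,0,-0.06],"turn": 0},
    {"slide": [0,0,-0.08],"turn": 0},
    {"slide": [0,0,-0.08],"turn": 0},
    {"slide": [0,0,-0.08],"turn": 0},
    {"slide": [-0.05,0,0],"turn": 0},
    {"slide": [-0.05,0.05,0],"turn": 0},
    {"slide": [0,0.06,0],"turn": 0},
    {"slide": [0,0,0],"turn": 0}
  ]
}}

```text
t: 25.18
tcp_pos: [0.4805, 0.0233, 0.2118]
ee_rot: [0.002, 0.998, 0.062, 0.0]
force: [1.6, -0.3, 1.1]
width: 0.0008
```

Request:
{"api": "arm_command", "payload": {
  "commands": [
    {"slide": [0,0,0],"turn": 0},
    {"slide": [0,0,0],"turn": 0},
    {"slide": [0,0,0],"turn": 0},
    {"slide": [0,0,0],"turn": 0},
    {"slide": [0,0,0],"turn": 0},
    {"slide": [0,0,0],"turn": 0},
    {"slide": [0,0,0],"turn": 0},
    {"slide": [0,0,0],"turn": 0},
    {"slide": [0,0,0],"turn": 0},
    {"slide": [0,0,0],"turn": 0}
  ]
}}

```text
t: 26.02
tcp_pos: [0.4804, 0.0293, 0.2116]
ee_rot: [0.0, 0.998, 0.065, 0.0]
force: [-0.1, 0.6, -0.7]
width: 0.0006
```

```bash
python3 -c "
from h import *
tc()
for n in('scene','top'):
  c=shot(n);p=c['pixels'].astype(int);q=cloud(c)-np.array([.7205,.1062,0]);Q=np.stack([q[...,:2]@X,q[...,:2]@Y,q[...,2]],-1)
  m=(Q[...,2]>.02)&(Q[...,2]<.08)&(Q[...,1]>.07)&(Q[...,1]<.11)&(Q[...,0]<-.09)&(Q[...,0]>-.125);print(n,'face',m.sum(),np.median(Q[m][:,0]))
  m=(Q[...,2]>.055)&(Q[...,2]<.07)&(abs(Q[...,1])<.05)&(Q[...,0]<-.13)&(Q[...,0]>-.18);print('bar',m.sum(),np.percentile(Q[m][:,0],[5,50]))
  red=(p[...,2]>p[...,0]+60)&(abs(Q[...,0]+.1)<.08)&(Q[...,1]<-.02)&(Q[...,1]>-.16)&(Q[...,2]>.085)
  k=Q[red];print('red',len(k),k.min(0),k.max(0),'hub z',np.percentile(k[abs(k[:,0]+.065)<.018][:,2],[50,95]))
  f=k[k[:,2]>.117]
  if len(f)>5:print('fin',len(f),f.min(0),f.max(0))
  f=k[(k[:,0]<-.1)&(k[:,2]>.09)];
  if len(f)>9:
    xs=np.arange(-.135,-.1,.007)
    print('y edges',[tuple(f[abs(f[:,0]-x)<.004][:,1][[0]].tolist()+[f[abs(f[:,0]-x)<.004][:,1].min().round(4),f[abs(f[:,0]-x)<.004][:,1].max().round(4)])[1:] for x in xs if (abs(f[:,0]-x)<.004).any()])
  if n=='scene':cv2.imwrite('pics/crop8.png',cv2.resize(c['pixels'][130:290,240:460],(0,0),fx=3,fy=3))
"
```

```text
tester xy -0.24792489647617466 -0.04555410640274998 z 0.21155287754789734 th 7.478025994556847 F tester -0.021207223108652813 0.5577442373906646 -0.7103966016794496
 radius 0.1818149035746079 phi 101.0815449211044
scene face 175 -0.10242972134930554
bar 117 [-0.1498 -0.1454]
red 405 [-0.1317 -0.1077  0.0902] [-0.0328 -0.0489  0.1266] hub z [0.1095 0.1132]
fin 73 [-0.131  -0.0647  0.117 ] [-0.0867 -0.0489  0.1266]
y edges [(np.float64(-0.0938), np.float64(-0.0535)), (np.float64(-0.0999), np.float64(-0.0489)), (np.float64(-0.0973), np.float64(-0.0511)), (np.float64(-0.1024), np.float64(-0.0515)), (np.float64(-0.1008), np.float64(-0.0514))]
top face 99 -0.10262859426051917
bar 89 [-0.1498 -0.1448]
red 76 [-0.1538 -0.0958  0.089 ] [-0.0356 -0.0372  0.3109] hub z [0.1107 0.1175]
fin 7 [-0.1538 -0.0868  0.117 ] [-0.0552 -0.0372  0.3109]
y edges [(np.float64(-0.069), np.float64(-0.0503)), (np.float64(-0.0672), np.float64(-0.0514)), (np.float64(-0.0669), np.float64(-0.0519)), (np.float64(-0.0842), np.float64(-0.0516))]
```

View pics/crop8.png

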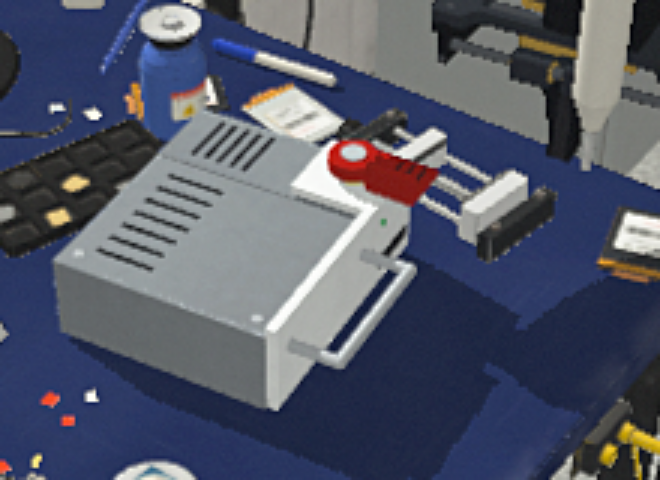

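```bash
python3 -c "
from h import *
print(close_job(), sense()['t'])"
```

```text
the job is handed in; nothing more can be done
the job is handed in; nothing more can be done
```

The power pack is lying flat in the tray, the drawer is shut and the lever is turned and down. I handed the job in at about 26 s; `close_job` gave no verdict.

**What I did:** I pulled the drawer out until it hit its stop, laid the pack in the tray and pushed the drawer home. I then pressed the lever down about 19 mm and turned it clockwise until it met its end stop. The phone battery, tin and brush were never approached.

**The drawer moved while I locked it:** after the lever turn, the drawer had crept about 6 mm out, dragged by the turning motion. I pushed it home by the bar until the stop pushed back at about 20 N. So that last push came after locking, not before. I did not unlock and redo the lever.

**Last checks**, made about 1 s after letting go:

| Check | Reading |
|---|---|
| Drawer front face | 102.5 mm in front of my tester origin (scene and top cameras agree), the same place as when first shut |
| Lever hub | about 14.5 mm down, the height expected when locked |
| Lever direction | straight forward to the robot, within about 3° |
| Robot | touching nothing |

- **Offset from the 105 mm in the task:** the 2.5 mm difference is most likely error in my tester origin; I relied on the stop force instead.
- **Pack:** I saw it flat in the tray only before closing the drawer, and nothing can be seen of it now.

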